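# Nest cover plates on a hook

## Task

Take the two plates from the rack and hang them on the hook by their slots, first the medium one and then the large one, so that each nests flat over the plate before it and the smallest one, already hanging there, sits against the brass nose of the stop collar. Press each plate home along the bar with a firm but gentle push of about 8 N, never more than 15 N, before you let go of it; the collar must stay where it is. Leave the other things where they are.

Things in the scene. Friction and masses are not known exactly. Their poses are not given: they have to be found in the camera images.
- stand: Grey hook stand, fixed: base 140 x 100 x 8 mm, post 22 x 26 mm, 134 mm high, at x = +46 mm, and a level polished steel bar from the post towards -x, 12 mm wide, 10 mm high, its top face at z = 130 mm. The bar's free end turns up as a lip (see lip). Origin: centre of the base's underside; x along the bar towards the post, z up.
- lip (a point): Top of the bar's upturned lip, mid-width, at x = -67 mm in the stand. Lip 12 mm wide, 6 mm long (x = -70 to -64), 10 mm above the bar's top face. Carry a plate over it from the free end with its slot edge about 13 mm above the bar's top face, lower it behind, slide it towards the post.
- stop: Dark steel stop collar on the bar, 12 mm long, 26 mm wide, from 5 mm above to 15 mm below the bar's top face, 70 to 80 mm behind the lip. Held by friction: slips at about 18 N. A rigid brass nose round the bar, 20 mm wide, reaches 2 to 12 mm out of its front towards the lip, set differently each time and not measured. Origin: collar's front face, mid-width, at the bar's top; axes as the stand's.
- small: Cast aluminium plate 40 wide x 52 high (mm): flat panel 8 thick, and round its edges a flange 3 thick that stands 6 back, so its flat sides are 14 deep. Upright slot through the panel. Origin: middle of the lower edge, in the plane of the panel's rear face (panel x = -8 to 0, flange to +6); x back (flange side), y across, z up. Hangs loose on the bar, in front of the stop. 50 g.
- medium: Cast aluminium plate 54 wide x 66 high (mm): flat panel 8 thick, and round its edges a flange 3 thick that stands 6 back, so its flat sides are 14 deep. Upright slot through the panel. Origin: middle of the lower edge, in the plane of the panel's rear face (panel x = -8 to 0, flange to +6); x back (flange side), y across, z up. In the rack. Fits over the small one, 4 mm spare all round. About 80 g.
- large: Cast aluminium plate 68 wide x 80 high (mm): flat panel 8 thick, and round its edges a flange 3 thick that stands 6 back, so its flat sides are 14 deep. Upright slot through the panel. Origin: middle of the lower edge, in the plane of the panel's rear face (panel x = -8 to 0, flange to +6); x back (flange side), y across, z up. In the rack. Fits over the medium one, 4 mm spare. About 120 g.
- small_seat (a point): Middle of the slot's upper edge at the panel's rear face, 40 mm above the plate's lower edge; this edge bears on the bar's top. The slot is 15.5 mm wide, 26 mm high and centred across the plate. Home: rear face on the stop's nose.
- medium_seat (a point): Middle of the slot's upper edge at the panel's rear face, 47 mm above the plate's lower edge; this edge bears on the bar's top. The slot is 15.5 mm wide, 26 mm high and centred across the plate. Home: 8 mm in front of the small plate's seat, rear face on that plate's front.
- large_seat (a point): Middle of the slot's upper edge at the panel's rear face, 54 mm above the plate's lower edge; this edge bears on the bar's top. The slot is 15.5 mm wide, 26 mm high and centred across the plate. Home: 8 mm in front of the medium plate's seat, rear face on that plate's front.
- rack: Grey plastic rack, fixed to the counter: base 150 x 100 x 6 mm with two bays, one behind the other, 35 mm before and behind its centre, each between two rails 12 mm high and 19 mm apart. The plates stand on edge, flange to the back, either in either bay. Origin: centre of its underside; x from front bay to rear bay.
- tube: bystander: dark grey paste tube standing on its cap, 34 mm across, 76 mm high; origin under its centre
- spool: bystander: solder spool with dark blue flanges, 52 mm across, 35 mm high; origin under its centre
- tape_roll: bystander: small dark roll of tape, 55 mm across, 19 mm high; origin under its centre
Not all that is in view belongs to the job. What is shaped like the small but orange or pink is not meant.

How it is judged:
On the way, in this order (a step that is already met when the one before it is completed fails the run):
1. the medium plate is nested over the small one and pressed home with more than 3 N, the small one bearing on the stop (x of medium_seat in the frame of small between -0.0105 and -0.006 m and y of medium_seat in the frame of stop between -0.003 and 0.003 m and z of medium_seat in the frame of stop between -0.003 and 0.003 m and angle between medium's own z axis and vertical below 0.12 rad and contact force between small and stop above 3 N and contact force between medium and small above 3 N), for 0.1 s.
2. the large plate is nested over the medium one and pressed home with more than 3 N (x of large_seat in the frame of medium between -0.0105 and -0.006 m and y of large_seat in the frame of stop between -0.003 and 0.003 m and z of large_seat in the frame of stop between -0.003 and 0.003 m and angle between large's own z axis and vertical below 0.12 rad and contact force between small and stop above 3 N and contact force between large and medium above 3 N), for 0.1 s.
At the end, for the whole second after the job is handed in: All three plates hang at rest on the bar, upright within 0.12 rad, slot edges within 3 mm of the bar's middle and top: small one at the stop's nose (0 to 14.5 mm in front of the collar), medium seat 6 to 10.5 mm in front of the small one, large seat 6 to 10.5 mm in front of the medium one (x of small_seat in the frame of stop between -0.0145 and 0 m and y of small_seat in the frame of stop between -0.003 and 0.003 m and z of small_seat in the frame of stop between -0.003 and 0.003 m and angle between each of small, medium, large's own z axis and vertical below 0.12 rad and x of medium_seat in the frame of small between -0.0105 and -0.006 m and y of medium_seat in the frame of stop between -0.003 and 0.003 m and z of medium_seat in the frame of stop between -0.003 and 0.003 m and x of large_seat in the frame of medium between -0.0105 and -0.006 m and y of large_seat in the frame of stop between -0.003 and 0.003 m and z of large_seat in the frame of stop between -0.003 and 0.003 m and linear speed of each of small, medium, large below 0.02 m/s); the robot touches nothing.
It fails at once if the small plate is pressed on the stop with more than 15 N (contact force between small and stop above 15 N).
It fails at once if the stop collar is shifted by more than 2 mm (distance of stop from where it was at the start of the episode above 0.002 m).
It fails at once if a bystander is moved by more than 20 mm (distance of any of tube, spool, tape_roll from where it was at the start of the episode above 0.02 m).
It also fails if it takes over 72 s, if anything falls off the work surface, if the arm or the gripper's body presses on something with over 40 N, if the wrist force passes 120 N, or if a joint passes its speed limit or range.

## Robot

A 6-joint arm with a two-finger parallel gripper is mounted at the origin on a cart in front of the work surface, level with it; the furniture and walls round the work are solid. World frame = base frame: x ahead of the robot, y to its left, z up, the work surface at z = 0. Lengths are in m, angles in rad, forces in N, time in s.
With the tool pointing down it reaches from about 0.35 to 0.85 m from the base axis. Payload 8.1 kg.
Tool frame: the origin (TCP) lies midway between the tips of the shut fingers; the grasp point (between the pads) lies 19 mm behind it; y points along the fingers, z is the direction in which the jaws open and shut, and the axes are right-handed (so a half turn about y gives the same grasp; the last joint's range is limited). The gripper opens to 93 mm and grips with 3 to 60 N. Pads are 15 mm wide; open, the fingers measure 128 mm over their backs; the gripper's body (75 mm by 188 mm) begins 65 mm behind the grasp point.
Start: joints at [-1.365, 0.13, 1.488, -0, 1.523, -0.085], TCP at [0.172, -0.575, 0.181] pointing down, gripper open.
Joint ranges: [-2.96, 2.96], [-0.89, 2.26], [0.02, 2.5], [-1.34, 4.48], [0, 2.73], [-2.66, 2.66]. Speed limits (rad/s): [2.39, 2.39, 2.79, 3.14, 3.14, 3.14].

## Interface

Orientations are given as a rotation vector (axis times angle).
In Python, from station import bot gives the robot as it stands. The module is installed in compiled form; this text tells all that it offers.
- The arm moves only by the tool apply_moves, never from a script. Its argument "plan" is a list of rows, each a list of 7 numbers: the shift along the tool's x, y, z in cm, then the turn, a rotation vector about the tool's x, y, z in rad, then the closure, from -1 (fully open) to 1 (shut), so that 0 is half open. A call has 1 to 5 rows; each row is the pose to reach, as a shift and turn from the pose commanded when the call began, along the tool's axes at that moment; what a row does not reach only later rows make up. A row lasts 1/12 s, in which the tool goes at most 41.7 mm and 7.16 degrees, less where a joint would pass 70% of its speed; a pose out of reach is approached as far as the arm can. A call with a gripper value outside its range is refused whole. The fingers move at their own pace and stop on an object; "squeeze" is the grip in N (left out, the last holds). Time passes only in rows, so rows that repeat a pose let the fingers close. It gives the time, the measured TCP pose, the force and the opening at its end, in the units of the state.
- bot.observe(): the state, without advancing time (a new reading comes with each control period).
- bot.capture(name): name is "scene" or "top" or "wrist"; returns a dict with "frame" (420x560x3 uint8, blue, green, red), "depth" (420x560 float32, m along the optical axis (not along the pixel's ray), 0 where there is no reading), "mtx" (3x3 intrinsics, pixels), "T" (4x4, takes a point from camera to world coordinates). Camera axes: x right, y up, looking along -z (the intrinsics and any distortion apply to the point x, -y, -z); pixel columns grow to the right and rows downward; lengths in m; the calibration is good to about 2 mm. A picture is of the moment at which its call begins.
- bot.hand_in(): hands the job in, once; it reports no verdict.
The state is a dict: "t": time; "joints": joint angles; "joint_vel": joint speeds; "effort": joint torques, N m; "ee_pos": TCP position; "orientation": TCP orientation; "contact_force": force on the tool from outside, world axes, zero at the start; "moment": the same for the moment, N m; "finger_gap": finger opening in m.
Only numpy, scipy, OpenCV 4.12 (cv2) and the standard library are available. Lean on these libraries where they do the work, as an engineer would, in place of code of your own. Each camera call takes 0.05 s, during which the arm holds its last target.

## Working session

There is one attempt and no reset: what is moved stays moved. The work goes in short steps, Python scripts to look and compute and a tool call to move; the robot and the scene stay as the last step left them, time stands still between calls to the robot, and variables do not carry over. Pictures are saved under pics/ and viewed, and the job is handed in when it is done.

Besides the shell and the picture viewer there is one more tool, called as a command line: name --pt "numbers of a row" for each row, then --argument value for the rest. apply_moves: Moves the arm, as the interface text tells. Its arguments: {"type":"object","properties":{"plan":{"type":"array","items":{"type":"array","items":{"type":"number"}}},"squeeze":{"type":"number"}},"required":["plan"]}

```bash
mkdir -p pics; cat > h.py <<'E'
import numpy as np, cv2
from station import bot
from scipy.spatial.transform import Rotation as R
def cap(n):
    return bot.capture(n)
def pts(c):
    d=c["depth"];h,w=d.shape;K=c["mtx"]
    u,v=np.meshgrid(np.arange(w),np.arange(h))
    x=(u-K[0,2])/K[0,0]*d;y=(v-K[1,2])/K[1,1]*d
    P=np.stack([x,-y,-d,np.ones_like(d)],-1)@c["T"].T
    P=P[...,:3].copy();P[d==0]=np.nan
    return P
E
python3 - <<'E'
from h import *
print(bot.observe())
for n in ["scene","top","wrist"]:
    c=cap(n);cv2.imwrite(f"pics/{n}0.png",c["frame"]);np.savez(f"{n}0.npz",**c);print(n,c["mtx"],c["T"],[k for k in c])
E
```

```text
{'t': 0.0, 'joints': array([-1.36535897e+00,  1.31179383e-01,  1.48925743e+00, -4.70511516e-05,
        1.52301402e+00, -8.54157371e-02]), 'joint_vel': array([ 4.45879437e-05,  9.98090586e-04,  8.73593277e-04, -1.38581155e-03,
       -1.24767080e-03, -1.14532237e-03]), 'effort': array([ 2.00401526e-03, -5.59846902e+01, -4.91761565e+01,  7.69107789e-02,
        3.53016669e-02, -1.47401961e-04]), 'ee_pos': array([ 0.17192416, -0.57417207,  0.17998864]), 'orientation': array([-0.30265132,  2.06722451, -2.06335876]), 'contact_force': array([0.09462535, 0.39269725, 0.07548556]), 'moment': array([ 0.06189763, -0.04134685, -0.01089493]), 'finger_gap': 0.0927931443908131}
scene [[491.23858717   0.         281.53961403]
 [  0.         491.23858717 207.24325933]
 [  0.           0.           1.        ]] [[ 0.91014421  0.19892217 -0.36341091  0.12076123]
 [-0.41368845  0.4836855  -0.77130423 -1.049512  ]
 [ 0.02234708  0.85233697  0.52251535  0.73192477]
 [ 0.          0.          0.          1.        ]] ['frame', 'depth', 'mtx', 'T']
top [[463.63204551   0.         270.23094098]
 [  0.         463.63204551 209.10983216]
 [  0.           0.           1.        ]] [[ 0.35527543  0.90900068 -0.21793837  0.29522306]
 [-0.9347533   0.34449509 -0.08694482 -0.21714798]
 [-0.0039542   0.23460797  0.97208203  1.22948863]
 [ 0.          0.          0.          1.        ]] ['frame', 'depth', 'mtx', 'T']
wrist [[312.78630915   0.         277.31226313]
 [  0.         312.78630915 207.95157469]
 [  0.           0.           1.        ]] [[ 2.86102146e-01  9.24259030e-01  2.52766311e-01  2.41424417e-01]
 [-9.58198842e-01  2.76170778e-01  7.47307254e-02 -5.55539116e-01]
 [-7.36120973e-04 -2.63581007e-01  9.64636984e-01  3.84365488e-01]
 [ 0.00000000e+00  0.00000000e+00  0.00000000e+00  1.00000000e+00]] ['frame', 'depth', 'mtx', 'T']
```

View pics/scene0.png

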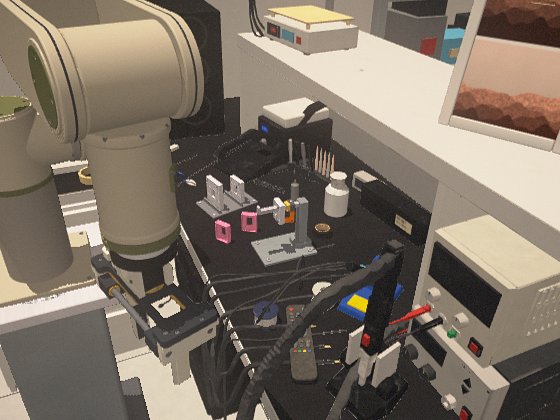

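View pics/top0.png

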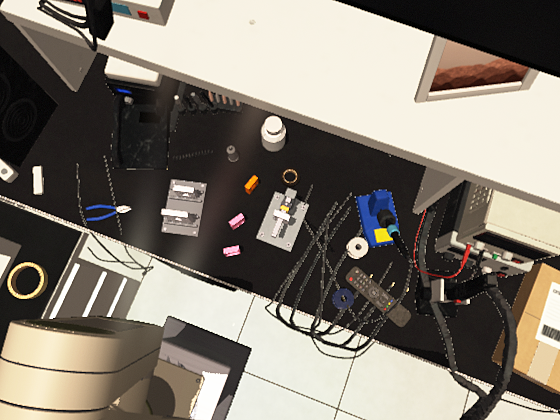

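View pics/wrist0.png

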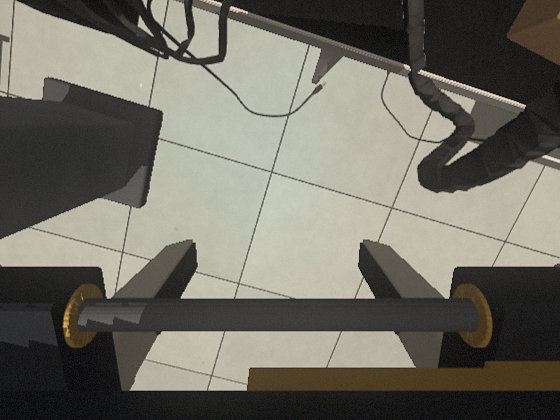

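```bash
python3 - <<'E'
import numpy as np,cv2
t=np.load("top0.npz")["frame"];s=np.load("scene0.npz")["frame"]
cv2.imwrite("pics/topz.png",cv2.resize(t[160:270,150:330],None,fx=4.4,fy=4.4,interpolation=cv2.INTER_NEAREST))
cv2.imwrite("pics/scz.png",cv2.resize(s[155:275,185:345],None,fx=4.9,fy=4.9,interpolation=cv2.INTER_NEAREST))
E
```

```text
(no output)
```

View pics/topz.png

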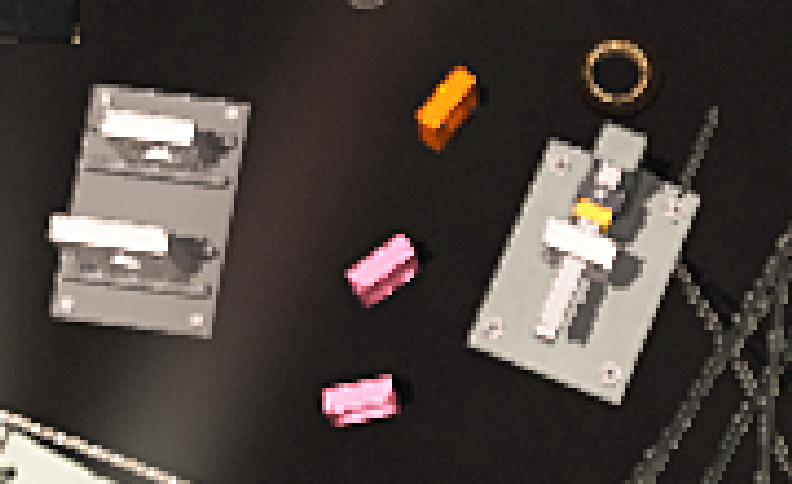

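View pics/scz.png

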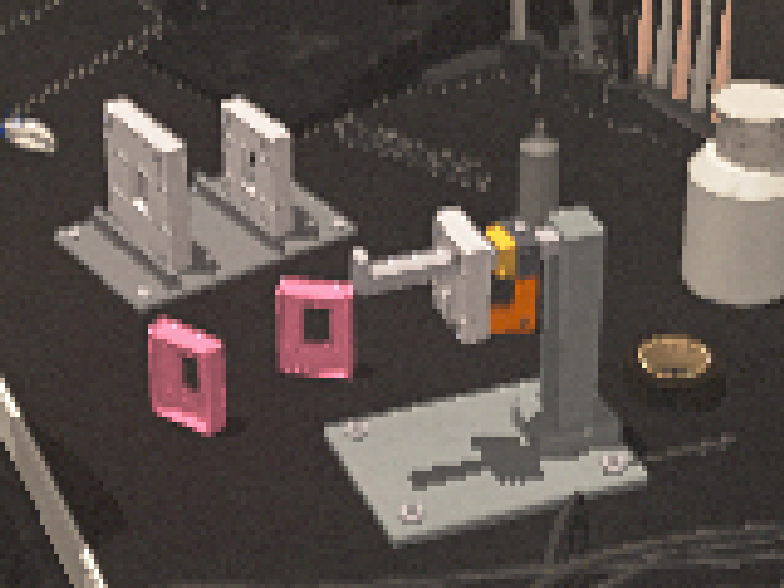

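```bash
cat >> h.py <<'E'
def comp(P,m):
    q=P[m];return q[~np.isnan(q[:,0])]
E
python3 - <<'E'
from h import *
print(R.from_rotvec(bot.observe()["orientation"]).as_matrix().round(3))
for n,(r0,r1,c0,c1) in {"top":(160,270,150,330),"scene":(155,275,185,345)}.items():
    c=dict(np.load(n+"0.npz"));P=pts(c)
    m=np.zeros(P.shape[:2],bool);m[r0:r1,c0:c1]=1
    Q=P[m];I=c["frame"][m];hsv=cv2.cvtColor(c["frame"],cv2.COLOR_BGR2HSV)[m].astype(int)
    ok=~np.isnan(Q[:,0]);Q=Q[ok];hsv=hsv[ok]
    print(n,"floor z",np.median(Q[hsv[:,2]<45][:,2]))
    g=(hsv[:,1]<60)&(hsv[:,2]>100)
    for lo,hi in [(0.001,.006),(.006,.014),(.055,.08),(.08,.1),(.1,.12),(.12,.128),(.128,.133),(.133,.137),(.137,.15)]:
        s=Q[g&(Q[:,2]>lo)&(Q[:,2]<hi)]
        if len(s)<4: continue
        for nm,ss in (("left",s[s[:,1]>np.median(Q[:,1])]),("right",s[s[:,1]<=np.median(Q[:,1])])):
            if len(ss)>3:
                print(nm,lo,hi,len(ss),"med",np.median(ss,0).round(4),"min",ss.min(0).round(4),"max",ss.max(0).round(4))
                if len(ss)<1000:
                    r=cv2.minAreaRect((ss[:,:2]*1000).astype(np.float32));print("   rect",np.round(r[0],1),np.round(r[1],1),round(r[2],1))
E
```

```text
[[-0.958 -0.     0.287]
 [-0.287  0.001 -0.958]
 [-0.    -1.    -0.001]]
top floor z 0.000567996298024398
left 0.001 0.006 662 med [0.4899 0.1094 0.0042] min [0.3398 0.0317 0.001 ] max [0.6676 0.1784 0.006 ]
   rect [504.  105.8] [145.9 328.2] 89.6
right 0.001 0.006 364 med [ 0.5376 -0.162   0.0047] min [ 0.4132 -0.3008  0.001 ] max [ 0.6687 -0.0468  0.006 ]
   rect [ 548.3 -151.9] [216.3 265.3] 12.9
left 0.006 0.014 551 med [0.4913 0.1076 0.0077] min [0.4111 0.0338 0.006 ] max [0.6658 0.1759 0.014 ]
   rect [540.7 110.1] [132.2 261.6] 85.4
right 0.006 0.014 1002 med [ 0.5329 -0.159   0.0084] min [ 0.4407 -0.3046  0.006 ] max [ 0.6727 -0.1004  0.014 ]
left 0.055 0.08 170 med [0.5222 0.1139 0.0705] min [0.4424 0.0742 0.0556] max [0.537  0.1437 0.0798]
   rect [490.5 114.5] [84.9 64.8] 12.5
right 0.055 0.08 7 med [ 0.4241 -0.0458  0.0556] min [ 0.4157 -0.0534  0.055 ] max [ 0.5168 -0.0378  0.0568]
   rect [466.2 -45.5] [101.1  14.6] 0.9
left 0.08 0.1 152 med [0.4556 0.1089 0.0854] min [0.4426 0.0745 0.08  ] max [0.4692 0.1416 0.0907]
   rect [455.9 108.6] [15.  68.3] 12.3
right 0.08 0.
[... 2335 characters left out ...]
174   0.1   ] max [ 0.7846 -0.029   0.1199]
   rect [ 644.2 -114.3] [320.3  64.1] 25.1
right 0.12 0.128 131 med [ 0.5282 -0.1566  0.1244] min [ 0.4818 -0.1743  0.1201] max [ 0.6049 -0.1342  0.128 ]
   rect [ 543.5 -156.3] [ 39.1 123.9] 81.0
right 0.128 0.133 114 med [ 0.538  -0.1541  0.1304] min [ 0.4805 -0.1713  0.128 ] max [ 0.6071 -0.1312  0.133 ]
   rect [ 544.  -152.5] [ 39.9 126.3] 84.8
right 0.133 0.137 55 med [ 0.5632 -0.1557  0.1344] min [ 0.4814 -0.174   0.133 ] max [ 0.604  -0.1288  0.137 ]
   rect [ 543.  -154.5] [ 43.5 120.5] 74.5
right 0.137 0.15 70 med [ 0.5339 -0.1537  0.1403] min [ 0.4818 -0.1734  0.1371] max [ 0.5645 -0.1307  0.1431]
   rect [ 524.  -155.4] [77.4 38.9] 19.2
```

```bash
cat >> h.py <<'E'
def cast(c,uv,z):
    uv=np.atleast_2d(np.asarray(uv,float));K=c["mtx"];T=c["T"]
    d=np.stack([(uv[:,0]-K[0,2])/K[0,0],-(uv[:,1]-K[1,2])/K[1,1],-np.ones(len(uv))],1)@T[:3,:3].T
    o=T[:3,3];return o+d*((z-o[2])/d[:,2])[:,None]
def proj(c,p):
    p=np.atleast_2d(p);T=c["T"];q=(p-T[:3,3])@T[:3,:3];K=c["mtx"]
    return np.stack([K[0,0]*q[:,0]/-q[:,2]+K[0,2],K[1,1]*-q[:,1]/-q[:,2]+K[1,2]],1)
E
python3 - <<'E'
from h import *
c=dict(np.load("top0.npz"));hsv=cv2.cvtColor(c["frame"],cv2.COLOR_BGR2HSV)
P=pts(c)
for nm,(r0,r1,c0,c1),h,lo in (("stand",(185,255,250,312),.008,95),("rack",(175,240,155,212),.006,75)):
    m=np.zeros(hsv.shape[:2],np.uint8);m[r0:r1,c0:c1]=((hsv[...,2]>lo)&(hsv[...,1]<70))[r0:r1,c0:c1]*255
    m[(P[...,2]>.02)]=0
    m=cv2.morphologyEx(m,cv2.MORPH_OPEN,np.ones((3,3),np.uint8))
    n,l,st,_=cv2.connectedComponentsWithStats(m);i=1+np.argmax(st[1:,4])
    ct=np.argwhere(l==i)[:,::-1]
    W=cast(c,ct,h)[:,:2]*1000
    r=cv2.minAreaRect(W.astype(np.float32));print(nm,st[i],np.round(r[0],1),np.round(r[1],1),round(r[2],2))
E
```

```text
stand [ 256  192   53   59 1256] [ 550.8 -150.1] [101.2 140.8] 88.77
rack [ 161  179   46   58 1420] [491.7 114.7] [151.4 101.2] 13.2
```

```bash
cat >> h.py <<'E'
def rel(target,jaw_deg):
    """print remaining tool-frame shift (cm) & turn for TCP target, jaw angle; tool down"""
    o=bot.observe();M=R.from_rotvec(o["orientation"]).as_matrix()
    a=np.radians(jaw_deg);z=np.array([np.cos(a),np.sin(a),0]);y=np.array([0,0,-1.]);x=np.cross(y,z)
    G=np.stack([x,y,z],1)
    print("pos",o["ee_pos"].round(4),"jaw",round(np.degrees(np.arctan2(M[1,2],M[0,2])),2),"t",round(o["t"],2),"F",o["contact_force"].round(2),"gap",round(o["finger_gap"],4))
    print("shift cm",(M.T@(np.array(target)-o["ee_pos"])*100).round(2),"turn",R.from_matrix(M.T@G).as_rotvec().round(4))
E
python3 - <<'E'
from h import *
c=dict(np.load("scene0.npz"));P=pts(c).reshape(-1,3);P=P[~np.isnan(P[:,0])]
c=dict(np.load("top0.npz"));Q=pts(c).reshape(-1,3);P=np.vstack([P,Q[~np.isnan(Q[:,0])]])
for y in np.arange(-.5,.4,.1):
    s=P[(abs(P[:,1]-y)<.05)&(P[:,2]>.16)&(P[:,0]>.35)];print(round(y,1),"minx of z>.16:",s[:,0].min().round(3) if len(s) else None, s[s[:,0].argmin()].round(3) if len(s) else None)
rel((.53,-.149,.22),-91.2)
E
```

```text
-0.5 minx of z>.16: 0.402 [ 0.402 -0.455  0.162]
-0.4 minx of z>.16: 0.405 [ 0.405 -0.449  0.162]
-0.3 minx of z>.16: 0.692 [ 0.692 -0.256  0.335]
-0.2 minx of z>.16: 0.691 [ 0.691 -0.156  0.354]
-0.1 minx of z>.16: 0.691 [ 0.691 -0.064  0.33 ]
-0.0 minx of z>.16: 0.691 [ 0.691 -0.015  0.342]
0.1 minx of z>.16: 0.54 [0.54  0.105 0.745]
0.2 minx of z>.16: 0.554 [0.554 0.154 0.644]
0.3 minx of z>.16: 0.618 [0.618 0.251 0.554]
pos [ 0.172  -0.5743  0.1802] jaw -73.33 t 0.15 F [ 0.48 -0.76  0.01] gap 0.0926
shift cm [-46.5   -3.93 -30.48] turn [1.400e-03 3.118e-01 1.000e-04]
```

apply_moves --pt "-15.3 -4 -24 0 0 0 -1" --pt "-15.3 -4 -24 0 0 0 -1" --pt "-15.3 -4 -24 0 0 0 -1" --pt "-15.3 -4 -24 0 0 0 -1" --pt "-15.3 -4 -24 0 0 0 -1"

```text
t: 0.57
ee_pos: [0.2284, -0.3744, 0.2096]
orientation: [-0.302, 2.066, -2.065]
contact_force: [1.3, 0.8, 1.6]
finger_gap: 0.0927
```

```bash
python3 -c "
from h import *
rel((.53,-.149,.22),-91.2)"
```

```text
pos [ 0.2284 -0.3744  0.2096] jaw -73.37 t 0.57 F [1.34 0.81 1.59] gap 0.0927
shift cm [-35.35  -1.03 -12.97] turn [8.000e-04 3.112e-01 1.000e-04]
```

apply_moves --pt "-35.3 -1 -13 0 0.31 0 -1" --pt "-35.3 -1 -13 0 0.31 0 -1" --pt "-35.3 -1 -13 0 0.31 0 -1" --pt "-35.3 -1 -13 0 0.31 0 -1" --pt "-35.3 -1 -13 0 0.31 0 -1"

```text
t: 0.98
ee_pos: [0.383, -0.2602, 0.2153]
orientation: [-0.024, -2.211, 2.212]
contact_force: [1.0, -1.2, 0.6]
finger_gap: 0.0929
```

```bash
python3 -c "
from h import *
rel((.53,-.149,.22),-91.2)"
```

```text
pos [ 0.383  -0.2602  0.2153] jaw -91.2 t 0.98 F [ 0.99 -1.21  0.56] gap 0.0929
shift cm [-14.46  -0.47 -11.42] turn [-0.0004  0.     -0.0004]
```

apply_moves --pt "-14.5 -0.5 -11.4 0 0 0 -1" --pt "-14.5 -0.5 -11.4 0 0 0 -1" --pt "-14.5 -0.5 -11.4 0 0 0 -1" --pt "-14.5 -0.5 -11.4 0 0 0 -1" --pt "-14.5 -0.5 -11.4 0 0 0 -1"

```text
t: 1.4
ee_pos: [0.5319, -0.1468, 0.2196]
orientation: [-0.019, -2.215, 2.212]
contact_force: [0.0, -1.1, 0.7]
finger_gap: 0.0928
```

```bash
python3 -c "
from h import *
rel((.53,-.149,.22),-91.2)
c=cap('wrist');cv2.imwrite('pics/w1.png',c['frame']);np.savez('w1.npz',**c)
rel((.53,-.149,.22),-91.2)
print(c['T'])
P=pts(c);print(np.nanmedian(P[200:220,250:300].reshape(-1,3),0))
"
```

```text
pos [ 0.5319 -0.1468  0.2196] jaw -90.93 t 1.4 F [ 0.03 -1.06  0.71] gap 0.0928
shift cm [ 0.18 -0.04  0.23] turn [ 0.0014  0.0046 -0.0004]
pos [ 0.5326 -0.1461  0.2195] jaw -90.87 t 1.45 F [-1.75  2.19  0.57] gap 0.093
shift cm [ 0.25 -0.05  0.3 ] turn [ 0.0019  0.0058 -0.0006]
[[-1.70070314e-02  9.64672982e-01  2.62900740e-01  6.04266403e-01]
 [-9.99855319e-01 -1.63249983e-02 -4.77855621e-03 -1.50129439e-01]
 [-3.17889925e-04 -2.62943973e-01  9.64811052e-01  4.23955772e-01]
 [ 0.00000000e+00  0.00000000e+00  0.00000000e+00  1.00000000e+00]]
[ 0.49516335 -0.14482405  0.00978927]
```

View pics/w1.png

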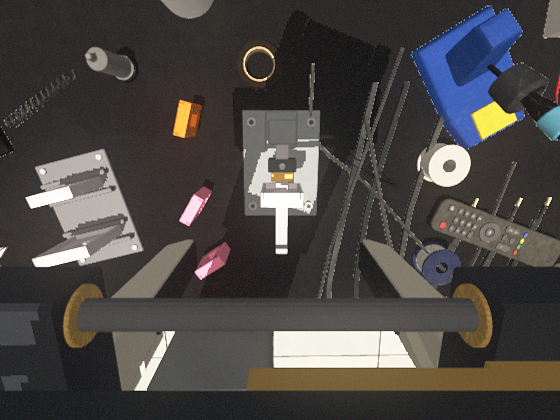

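```bash
python3 - <<'E'
from h import *
c=dict(np.load("w1.npz"));f=c["frame"]
z=cv2.resize(f[100:260,235:330],None,fx=3.7*1.0,fy=3.7,interpolation=cv2.INTER_NEAREST)
z2=cv2.resize(f[150:260,20:150],None,fx=3.4,fy=3.4,interpolation=cv2.INTER_NEAREST)
H=max(z.shape[0],z2.shape[0]);pad=lambda a:np.vstack([a,np.zeros((H-a.shape[0],a.shape[1],3),np.uint8)])
cv2.imwrite("pics/w1z.png",np.hstack([pad(z),pad(z2)]))
g=cv2.cvtColor(f,cv2.COLOR_BGR2GRAY).astype(float)
for r in range(206,254,4): print(r,g[r,268:298].astype(int))
for col in (276,280,284): print(col,g[180:258,col].astype(int))
E
```

```text
206 [255 255 255 255 255 255 255 255 255 255 255 255 255 255 255 255 255 255
 255 255 255 255 255 255 255 255 255 255 255 255]
210 [116 117 111 118 110 111 107 155 255 253 251 250 250 251 252 250 249 250
 251 239 109 111 116 117 113 114 117 115 111 106]
214 [111 114 113 115 115 111 108 153 255 253 251 249 250 251 251 250 249 250
 251 234 106 112 119 116 116 117 116 116 115 115]
218 [ 52  53  52  55  52  52  44 138 255 253 250 249 249 251 252 250 248 249
 252 229  37  52  55  52  53  53  50  51  51  50]
222 [ 47  50  54  52  52  47  42 133 255 253 250 248 249 251 251 249 248 249
 251 220  42  50  49  50  55  46  52  52  53  54]
226 [ 49  49  44  50  49  47  41 137 255 253 250 248 249 250 251 248 247 249
 251 190  35  49  48  47  49  50  43  49  47  48]
230 [ 48  47  47  46  44  45  40 133 255 253 249 247 248 249 251 247 246 250
 254 154  42  46  49  52  47  47  45  51  44  47]
234 [ 50  42  47  40  41  45  36 135 255 253 248 247 247 250 251 247 247 251
 253 146  36  40  49  47  44  47  46  48  45  45]
238 [ 45  40  45  46  43  48  32 136 255 253 248 247 247 249 251 248 247 249
 252 13
[... 689 characters left out ...]
22 108 104 102 168 238 252 250
 249 187  54  26  40  38]
280 [145 142 133 236 254 253 255 232 135 143 143 142 164 255 255 255 255 255
 255 255 255 255 255 255 255 255 255 253 250 249 250 250 250 249 250 250
 249 249 249 249 248 249 249 249 249 248 249 248 248 248 248 248 247 247
 247 247 247 247 247 247 247 247 248 250 214 102 100  94 158 238 252 251
 252 216  81  34  39  44]
284 [146 138 139 141 137 236 255 227 134 142 144 144 163 255 255 255 255 255
 255 255 255 255 255 255 255 255 255 253 248 250 249 249 249 249 249 248
 248 248 248 248 248 248 248 248 246 246 247 248 246 247 246 247 247 246
 247 247 247 246 247 246 247 246 246 251 212 103 101  99 157 238 252 250
 252 223  93  28  37  36]
```

View pics/w1z.png

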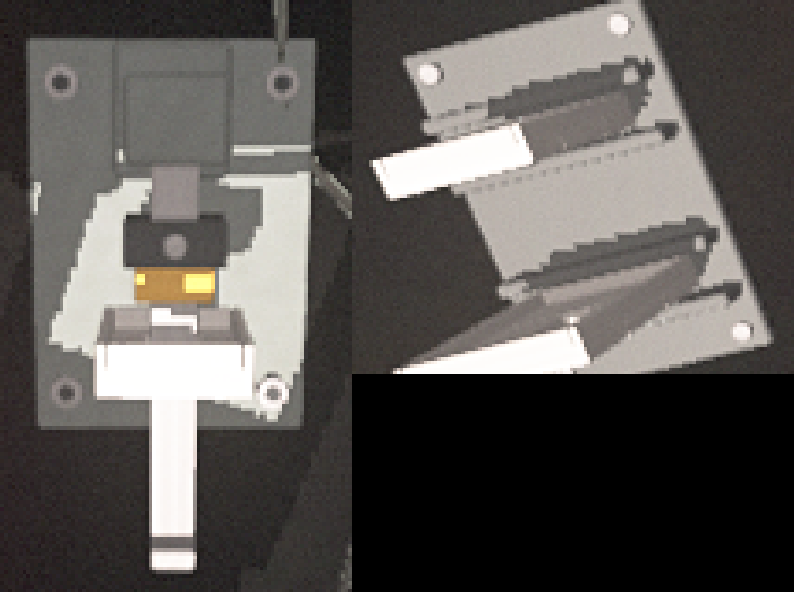

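```bash
python3 - <<'E'
from h import *
c=dict(np.load("w1.npz"))
a=cast(c,[[275.2,214],[287.36,214],[275.03,242],[286.95,242],[275.05,230],[287.1,230]],.13)*1000;print(a.round(2))
m=(a[0::2]+a[1::2])/2;print("mid",m.round(2),"yaw",np.degrees(np.arctan2(m[0,1]-m[1,1],m[0,0]-m[1,0])))
print("lip top near/far",(cast(c,[[281,253.4],[281,248]],.14)*1000).round(2), "lip rear base",(cast(c,[[281,244.2]],.13)*1000).round(2))
# base rect, from w1
hsv=cv2.cvtColor(c["frame"],cv2.COLOR_BGR2HSV);g=hsv[...,2]
# post centreline, collar front, nose, small: rows from zoomed picture
for nm,u,v,z in (("collar front edge top",281.5,100+267/3.7,.135),("collar rear",281.5,100+215/3.7,.135),("nose front",281.5,100+305/3.7,.135),("small top rear flange",281.5,100+310/3.7,.142),("small top panel front",281.5,100+396/3.7,.142),("post front bottomedge?",281.5,100+172/3.7,.134),("post rear",281,100+75/3.7,.134)):
    print(nm,(cast(c,[[u-.5,v-.5]],z)*1000).round(1))
# plates in the rack: grey base corners (zoom 3.4, offset 20,150)
q=lambda x,y:(20+x/3.4-.5,150+y/3.4-.5)
for nm,x,y,z in (("med TL",372,162,.072),("med TR",519,123,.072),("med BR",534,162,.072),("med BL",387,200,.072)):
    print(nm,(cast(c,[q(x,y)if 0 else (20+(x-352)/3.4-.5,150+y/3.4-.5)],z)*1000).round(1))
E
```

```text
[[ 518.06 -146.5   130.  ]
 [ 517.86 -158.41  130.  ]
 [ 488.78 -145.78  130.  ]
 [ 488.58 -157.74  130.  ]
 [ 501.51 -146.04  130.  ]
 [ 501.31 -158.01  130.  ]]
mid [[ 517.96 -152.45  130.  ]
 [ 488.68 -151.76  130.  ]
 [ 501.41 -152.02  130.  ]] yaw -1.3528840839839564
lip top near/far [[ 480.69 -151.55  140.  ]
 [ 486.37 -151.63  140.  ]] lip rear base [[ 486.32 -151.74  130.  ]]
collar front edge top [[ 560.4 -152.7  135. ]]
collar rear [[ 573.3 -152.9  135. ]]
nose front [[ 550.7 -152.6  135. ]]
small top rear flange [[ 550.8 -152.5  142. ]]
small top panel front [[ 528.8 -152.2  142. ]]
post front bottomedge? [[ 583.7 -153.1  134. ]]
post rear [[ 606.7 -152.9  134. ]]
med TL [[526.2 142.5  72. ]]
med TR [[538.8  89.9  72. ]]
med BR [[525.3  87.4  72. ]]
med BL [[512.8 140.4  72. ]]
```

```bash
python3 - <<'E'
from h import *
for n in ("top0","scene0","w1"):
    c=dict(np.load(n+".npz"));P=pts(c);Q=P.reshape(-1,3)
    for nm,lo,hi,xr in (("med",.066,.077,(.5,.55)),("large",.08,.092,(.43,.485))):
        s=Q[(Q[:,2]>lo)&(Q[:,2]<hi)&(Q[:,0]>xr[0])&(Q[:,0]<xr[1])&(Q[:,1]>.06)&(Q[:,1]<.18)]
        if len(s)>5:
            r=cv2.minAreaRect((s[:,:2]*1000).astype(np.float32));print(n,nm,len(s),np.median(s[:,2]).round(4),np.round(r[0],1),np.round(r[1],1),round(r[2],1))
c=dict(np.load("top0.npz"))
# corners in zoom (4.4, offset 150,160): medium top face and large
for nm,L,z in (("med",[(107,110),(196,118),(193,145),(103,137)],.072),("large",[(52,214),(170,224),(166,250),(49,240)],.086)):
    w=np.array([cast(c,[(150+x/4.4-.5,160+y/4.4-.5)],z)[0] for x,y in L])*1000
    print(nm,w.mean(0).round(1),w[:,:2].round(1).tolist())
E
```

```text
top0 med 122 0.0711 [525.3 117.2] [15.8 54.6] 13.5
top0 large 156 0.0854 [456.2 108.5] [15.6 68.6] 11.2
scene0 med 61 0.0701 [526.1 116.2] [15.2 57.3] 15.5
scene0 large 79 0.0837 [456.7 105.8] [17.1 73.5] 13.2
w1 med 591 0.0721 [526.  114.3] [15.1 54.7] 13.1
w1 large 665 0.0861 [457.3 106. ] [14.2 69.5] 13.0
med [526.5 116.6  72. ] [[527.4, 144.6], [541.5, 93.3], [525.6, 88.5], [511.3, 140.1]]
large [457.8 109.6  86. ] [[455.9, 144.8], [474.6, 78.7], [459.6, 74.8], [441.2, 140.2]]
```

```bash
python3 -c "
from h import *
rel((.5258,.116,.13),-76.8)"
```

```text
pos [ 0.5326 -0.1461  0.2195] jaw -90.87 t 1.45 F [-1.75  2.19  0.57] gap 0.093
shift cm [  1.08   9.   -26.17] turn [ 0.0019 -0.2456 -0.0008]
```

apply_moves --pt "1.1 9 -26.2 0 -0.245 0 -1" --pt "1.1 9 -26.2 0 -0.245 0 -1" --pt "1.1 9 -26.2 0 -0.245 0 -1" --pt "1.1 9 -26.2 0 -0.245 0 -1" --pt "1.1 9 -26.2 0 -0.245 0 -1"

```text
t: 1.87
ee_pos: [0.524, 0.048, 0.1517]
orientation: [-0.238, 2.102, -2.102]
contact_force: [1.0, -0.3, 0.5]
finger_gap: 0.0924
```

```bash
python3 -c "
from h import *
rel((.5258,.116,.13),-76.8)"
```

```text
pos [0.524  0.048  0.1517] jaw -77.09 t 1.87 F [ 1.04 -0.26  0.51] gap 0.0924
shift cm [-1.7   2.17 -6.59] turn [-0.     -0.0051  0.0002]
```

apply_moves --pt "-1.7 2.2 -6.6 0 -0.005 0 -1" --pt "-1.7 2.2 -6.6 0 -0.005 0 -1" --pt "-1.7 2.2 -6.6 0 -0.005 0 -1" --pt "-1.7 2.2 -6.6 0 -0.005 0 -1" --pt "-1.7 2.2 -6.6 0 -0.005 0 -1"

```text
t: 2.28
ee_pos: [0.5263, 0.1142, 0.1305]
orientation: [-0.244, 2.098, -2.1]
contact_force: [-0.3, -0.3, 1.1]
finger_gap: 0.093
```

```bash
python3 -c "
from h import *
rel((.5258,.116,.028),-76.8)
c=cap('wrist');cv2.imwrite('pics/w2.png',c['frame']);np.savez('w2.npz',**c)
P=pts(c);Q=P.reshape(-1,3)
s=Q[(Q[:,2]>.066)&(Q[:,2]<.077)&(Q[:,0]>.5)&(Q[:,0]<.55)&(Q[:,1]>.06)&(Q[:,1]<.18)]
r=cv2.minAreaRect((s[:,:2]*1000).astype(np.float32));print(len(s),np.median(s[:,2]).round(4),np.round(r[0],1),np.round(r[1],1),round(r[2],1))
"
```

```text
pos [0.5263 0.1142 0.1305] jaw -76.75 t 2.28 F [-0.29 -0.33  1.1 ] gap 0.093
shift cm [ 1.000e-02  1.025e+01 -1.900e-01] turn [-0.0005  0.0009  0.0003]
978 0.0724 [526.6 115.3] [14.  54.1] 12.6
```

View pics/w2.png

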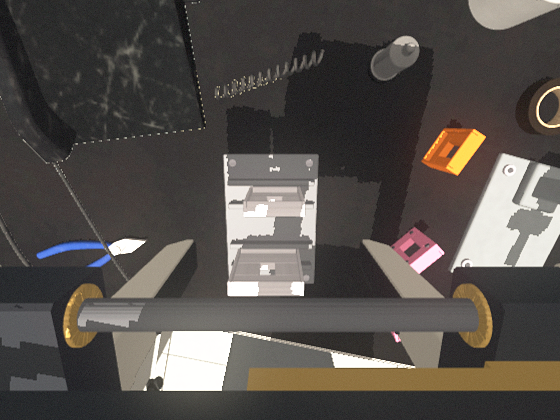

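apply_moves --pt "0 10.2 -0.15 0 0 0 -1" --pt "0 10.2 -0.15 0 0 0 -1" --pt "0 10.2 -0.15 0 0 0 -1" --pt "0 10.2 -0.15 0 0 0 -1" --pt "0 10.2 -0.15 0 0 0 -1"

```text
t: 2.75
ee_pos: [0.5256, 0.1148, 0.0283]
orientation: [-0.244, 2.101, -2.101]
contact_force: [-0.4, 0.3, 0.0]
finger_gap: 0.0932
```

```bash
python3 -c "
from h import *
rel((.5264,.1157,.028),-76.8)"
```

```text
pos [0.5256 0.1148 0.0283] jaw -76.88 t 2.75 F [-0.41  0.25  0.01] gap 0.0932
shift cm [-0.1   0.03 -0.07] turn [ 0.     -0.0014  0.0019]
```

apply_moves --pt "-0.1 0 -0.05 0 0 0 -0.5" --pt "-0.1 0 -0.05 0 0 0 0" --pt "-0.1 0 -0.05 0 0 0 0.5" --pt "-0.1 0 -0.05 0 0 0 1" --pt "-0.1 0 -0.05 0 0 0 1" --squeeze 40

```text
t: 3.17
ee_pos: [0.5278, 0.117, 0.0296]
orientation: [-0.241, 2.098, -2.098]
contact_force: [0.1, -0.4, 0.4]
finger_gap: 0.0644
```

apply_moves --pt "0 0 0 0 0 0 1" --pt "0 0 0 0 0 0 1" --pt "0 0 0 0 0 0 1" --pt "0 0 0 0 0 0 1" --pt "0 0 0 0 0 0 1"

```text
t: 3.58
ee_pos: [0.5272, 0.117, 0.0288]
orientation: [-0.243, 2.099, -2.099]
contact_force: [0.6, 0.8, 3.8]
finger_gap: 0.0528
```

```bash
python3 -c "
from h import *
rel((.5264,.1157,.19),-76.8)"
```

```text
pos [0.5272 0.117  0.0288] jaw -76.77 t 3.58 F [0.63 0.84 3.77] gap 0.0528
shift cm [  0.1  -16.12   0.11] turn [ 0.      0.0006 -0.0005]
```

apply_moves --pt "0 -4 0 0 0 0 1" --pt "0 -8 0 0 0 0 1" --pt "0 -12 0 0 0 0 1" --pt "0 -12 0 0 0 0 1" --pt "0 -12 0 0 0 0 1"

```text
t: 4.0
ee_pos: [0.5292, 0.1171, 0.1517]
orientation: [-0.237, 2.096, -2.096]
contact_force: [0.4, -0.3, -1.5]
finger_gap: 0.0532
```

```bash
python3 -c "
from h import *
rel((.44,-.1505,.15),-91.3)"
```

```text
pos [0.5292 0.1171 0.1517] jaw -76.78 t 4.0 F [ 0.35 -0.26 -1.47] gap 0.0532
shift cm [14.81  0.1  24.01] turn [ 1.000e-04  2.535e-01 -6.100e-03]
```

apply_moves --pt "14.8 0 24 0 0.253 0 1" --pt "14.8 0 24 0 0.253 0 1" --pt "14.8 0 24 0 0.253 0 1" --pt "14.8 0 24 0 0.253 0 1" --pt "14.8 0 24 0 0.253 0 1"

```text
t: 4.42
ee_pos: [0.4587, -0.0818, 0.1462]
orientation: [-0.02, -2.21, 2.208]
contact_force: [1.0, -0.2, -1.3]
finger_gap: 0.053
```

```bash
python3 -c "
from h import *
rel((.435,-.1505,.15),-91.3)"
```

```text
pos [ 0.4587 -0.0818  0.1462] jaw -91.23 t 4.42 F [ 1.01 -0.22 -1.32] gap 0.053
shift cm [ 2.23 -0.38  6.92] turn [0.0008 0.0012 0.0033]
```

apply_moves --pt "2.3 -0.3 6.9 0 0 0.003 1" --pt "2.3 -0.3 6.9 0 0 0.003 1" --pt "2.3 -0.3 6.9 0 0 0.003 1" --pt "2.3 -0.3 6.9 0 0 0.003 1" --pt "2.3 -0.3 6.9 0 0 0.003 1"

```text
t: 4.83
ee_pos: [0.4358, -0.1485, 0.15]
orientation: [-0.026, -2.212, 2.209]
contact_force: [0.2, 0.2, -0.6]
finger_gap: 0.0531
```

```bash
python3 -c "
from h import *
rel((.435,-.1505,.15),-91.3)
for n in ('wrist','scene','top'):
  c=cap(n);cv2.imwrite(f'pics/{n}3.png',c['frame']);np.savez(f'{n}3.npz',**c)
  if n=='scene': cv2.imwrite('pics/scene3z.png',cv2.resize(c['frame'][120:280,180:380],None,fx=4,fy=3.7,interpolation=cv2.INTER_CUBIC))
rel((.435,-.1505,.15),-91.3)
"
```

```text
pos [ 0.4358 -0.1485  0.15  ] jaw -91.32 t 4.83 F [ 0.17  0.19 -0.6 ] gap 0.0531
shift cm [ 0.08 -0.    0.2 ] turn [ 0.0016 -0.0004 -0.0009]
pos [ 0.4366 -0.1479  0.1507] jaw -91.16 t 4.98 F [-0.22  0.03 -0.3 ] gap 0.0537
shift cm [0.15 0.07 0.27] turn [ 0.0008  0.0024 -0.0019]
```

View pics/wrist3.png

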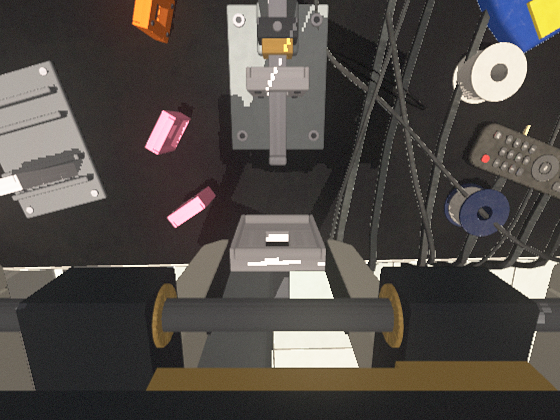

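View pics/scene3z.png

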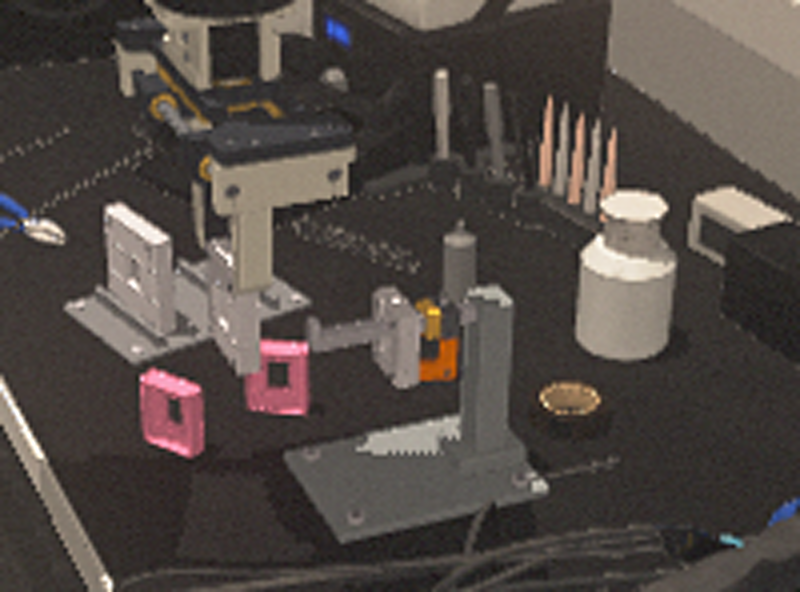

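```bash
python3 - <<'E'
from h import *
c=dict(np.load("wrist3.npz"));f=c["frame"]
cv2.imwrite("pics/w3z.png",cv2.resize(f[0:280,215:340],None,fx=2.1*2,fy=2.1,interpolation=cv2.INTER_NEAREST))
cv2.imwrite("pics/w3a.png",cv2.resize(f[205:275,220:335],None,fx=6.5,fy=6.5,interpolation=cv2.INTER_NEAREST))
g=cv2.cvtColor(f,cv2.COLOR_BGR2GRAY)
for r in (110,130,145,160): print(r,g[r,262:295])
print(g[140:172,278])
P=pts(c);Q=P[205:275,225:330].reshape(-1,3);Q=Q[~np.isnan(Q[:,0])]
s=Q[Q[:,2]>.185];print(s[:,2].max(),np.percentile(Q[:,2],[50,90,97]))
E
```

```text
110 [109 112 110 110 109 110 109 125 145 141 138 139 134 137 139 142 141 141
 138 136 139 136 138 128 105 109 110 109 112 108 108 109 104]
130 [108 110 107 109 108 108 109 112 136 139 137 134 131 132 137 138 138 137
 133 134 133 133 134 122 100 109 109 105 108 105 109 107 104]
145 [100 105 106 106 107 107 109 109 133 137 135 131 129 129 130 138 137 134
 131 127 131 130 130 119  95 107 110 107 104 109 107 109 106]
160 [ 32  36  38  31  32  34  39 100 131 142 135 136 138 136 140 136 136 138
 136 138 140 141 144 127  85  22  26  34  32  35  29  39  33]
[138 136 137 137 136 137 136 137 133 134 137 136 137 137 131 109 107 131
 144 142 136 133 133 132 112  65  24  39  36  34  35  34]
0.2107738273135545 [0.15342355 0.19426002 0.19662492]
```

View pics/w3a.png

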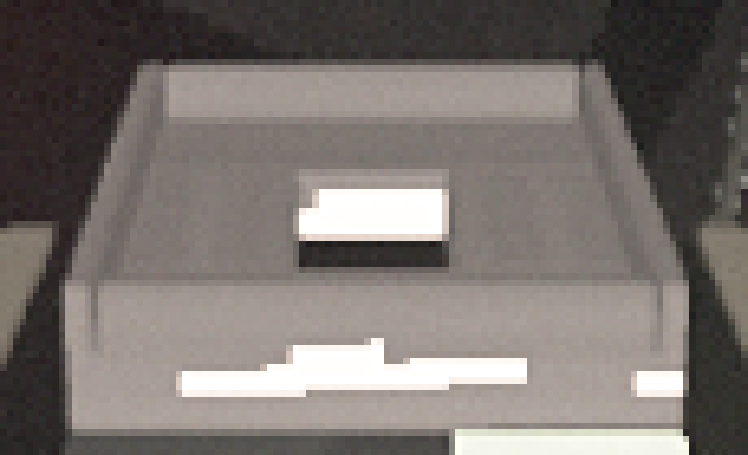

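```bash
python3 - <<'E'
from h import *
c=dict(np.load("wrist3.npz"))
b=cast(c,[[277.05,110],[277.1,130],[277.3,145]],.130)*1000;print("bar",b.round(2))
print("lip top end",(cast(c,[[277.4,164.3],[277.4,157.5]],.14)*1000).round(2))
z=lambda x,y:[220+x/6.5-.5,205+y/6.5-.5]
t=cast(c,[z(63,280),z(687,280),z(68,430),z(687,430)],.1935)*1000;print("plate top",t.round(2))
bt=cast(c,[z(140,63),z(605,63)],.1275)*1000;print("plate bottom rear",bt.round(2))
s=cast(c,[z(298,267),z(449,267)],.1745)*1000;print("slot top rear",s.round(2))
print("small top rear/front",(cast(c,[[277,68],[277,93]],.142)*1000).round(1))
rel((.435,-.1505,.15),-91.3)
E
```

```text
bar [[ 516.58 -152.28  130.  ]
 [ 503.29 -152.    130.  ]
 [ 493.03 -151.89  130.  ]]
lip top end [[ 480.74 -151.67  140.  ]
 [ 485.35 -151.78  140.  ]]
plate top [[ 442.33 -124.17  193.5 ]
 [ 441.08 -177.13  193.5 ]
 [ 428.37 -123.71  193.5 ]
 [ 427.12 -177.36  193.5 ]]
plate bottom rear [[ 442.16 -123.28  127.5 ]
 [ 440.89 -177.31  127.5 ]]
slot top rear [[ 435.35 -143.18  174.5 ]
 [ 435.02 -157.49  174.5 ]]
small top rear/front [[ 541.3 -152.9  142. ]
 [ 526.5 -152.5  142. ]]
pos [ 0.4366 -0.1479  0.1507] jaw -91.16 t 4.98 F [-0.22  0.03 -0.3 ] gap 0.0537
shift cm [0.15 0.07 0.27] turn [ 0.0008  0.0024 -0.0019]
```

View pics/w3z.png

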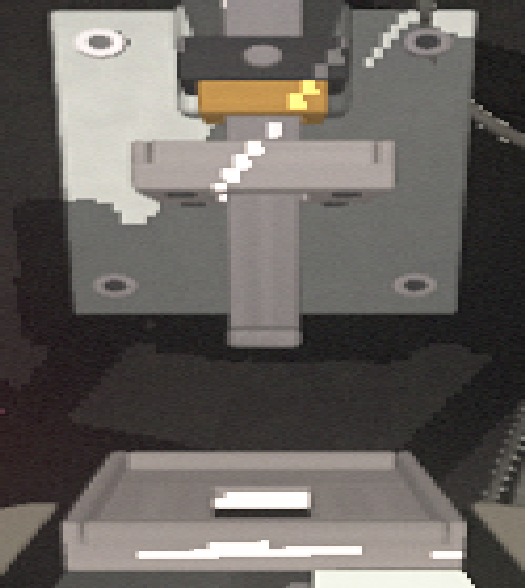

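apply_moves --pt "0 3.2 0 0 0.002 0 1" --pt "0 3.2 0 0 0.002 0 1" --pt "0 3.2 0 0 0.002 0 1" --pt "0 3.2 0 0 0.002 0 1"

```text
t: 5.32
ee_pos: [0.4367, -0.1485, 0.1199]
orientation: [-0.028, -2.211, 2.211]
contact_force: [0.7, 0.9, 0.0]
finger_gap: 0.0531
```

```bash
cat >> h.py <<'E'
def avg(n=6):
    p=[];j=[]
    for i in range(n):
        o=bot.observe();p.append(np.r_[o["ee_pos"],o["contact_force"]]);M=R.from_rotvec(o["orientation"]).as_matrix();j.append(np.degrees(np.arctan2(M[1,2],M[0,2])))
        bot.capture("wrist")
    print("avg",np.mean(p,0).round(4),"sd",np.std(p,0).round(4),"jaw",np.mean(j).round(2))
E
python3 -c "
from h import *
avg()"
```

```text
avg [ 0.4373 -0.1492  0.1206  0.3928  0.0243 -0.5176] sd [3.000e-04 3.000e-04 3.000e-04 3.785e-01 5.655e-01 4.655e-01] jaw -91.35
```

```bash
python3 - <<'E'
from h import *
c=cap("wrist");f=c["frame"];np.savez("w4.npz",**c)
print(bot.observe()["ee_pos"].round(4))
g=cv2.cvtColor(f,cv2.COLOR_BGR2GRAY)
cv2.imwrite("pics/w4.png",cv2.resize(f[60:280,215:340],None,fx=5,fy=2.7,interpolation=cv2.INTER_NEAREST))
for r in (80,95,105,120): print(r,g[r,262:295])
for r in (225,235,245,252,256,260): print(r,g[r,222:236],g[r,318:332])
E
```

```text
[ 0.437  -0.1495  0.1202]
80 [191 191 235 255 255 255 255 187 193 192 192 191 192 190 193 190 191 191
 192 191 192 196 194 192 191 190 192 194 194 194 193 191 191]
95 [122 125 127 121 150 163 164 158 162 158 156 160 159 163 163 165 161 157
 157 156 158 157 160 140 110 123 121 124 122 120  79  83  85]
105 [125 122 124 127 151 162 158 159 157 155 156 162 159 158 165 164 160 159
 154 157 154 156 157 139 110 125 123 122 123 120 126 126 126]
120 [124 124 126 125 137 156 160 156 158 155 153 151 155 159 163 162 157 154
 154 154 154 153 156 137 121 125 123 123 124 124 124 125 120]
225 [44 43 49 44 42 41 47 46 48 37 47 44 48 47] [49 47 42 53 46 44 52 48 46 41 46 52 57 61]
235 [ 47  43  44  46  42  43  49  54  44  45  47  57 107 141] [140 138 113  46  53  50  59  60  64  61  60  63  63  62]
245 [144 140 139 139 123  50  45  48  68 134 140 140 133 126] [124 128 138 143 147 139 114  48  50  57  83 126 140 142]
252 [137 121  51  48  46  46  45  94 181 181 179 164 135 172] [180 183 163 137 174 183 184 167  44  57  58  56  56  84]
256 [ 77  46  46  47  50  46  45  84 181 183 177 167 148 166] [180 177 163 163 179 184 179 129  48  55  58  58  56  58]
260 [ 50  44  45  45  47  49  44  67 152 185 185 176 176 182] [177 178 185 183 183 187 184 130  51  62  59  60  54  56]
```

View pics/w4.png

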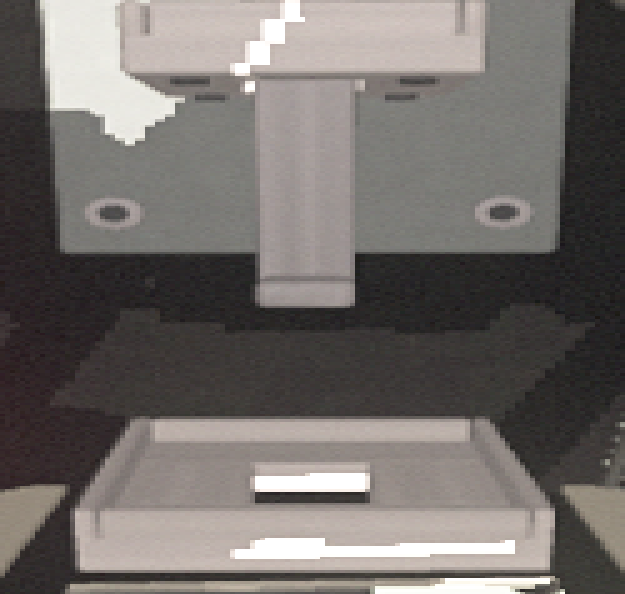

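```bash
python3 - <<'E'
from h import *
c=dict(np.load("w4.npz"))
b=cast(c,[[275.4,105],[275.4,95],[275.5,120]],.130)*1000;print("bar",b.round(2))
t=cast(c,[[229.14,252],[325.35,252]],.1635)*1000;print("plate top",t.round(2),t.mean(0))
m=t.mean(0);print("bar y at plate x:",b[0,1]-(m[0]-b[0,0])*np.tan(np.radians(1.35)))
print(proj(c,[[.5,-.15,.13]]))
E
```

```text
bar [[ 519.62 -152.43  130.  ]
 [ 525.22 -152.58  130.  ]
 [ 511.06 -152.26  130.  ]]
plate top [[ 440.77 -124.8   163.5 ]
 [ 439.41 -178.21  163.5 ]] [ 440.08627518 -151.50561283  163.5       ]
bar y at plate x: -150.55465442862433
[[272.26439108 138.95496351]]
```

apply_moves --pt "0 0.2 -0.1 0 0 0 1" --pt "0 0.2 -0.1 0 0 0 1" --pt "-1.5 0.2 -0.1 0 0 0 1" --pt "-3 0.2 -0.1 0 0 0 1" --pt "-3 0.2 -0.1 0 0 0 1"

```text
t: 6.08
ee_pos: [0.4683, -0.1491, 0.1177]
orientation: [-0.031, -2.211, 2.212]
contact_force: [0.8, 0.6, -1.5]
finger_gap: 0.0531
```

```bash
python3 - <<'E'
from h import *
avg(3)
for n in ("wrist","scene"):
  c=cap(n);f=c["frame"]
  if n=="wrist":
    cv2.imwrite("pics/w5.png",cv2.resize(f[60:280,215:340],None,fx=5,fy=2.7,interpolation=cv2.INTER_NEAREST))
  else: cv2.imwrite('pics/s5.png',cv2.resize(f[180:270,220:340],None,fx=6.5,fy=6.5,interpolation=cv2.INTER_NEAREST))
E
```

```text
avg [ 0.4672 -0.1489  0.1175  0.1499  0.4127 -0.9329] sd [8.000e-04 1.000e-04 2.000e-04 4.641e-01 2.300e-01 4.085e-01] jaw -91.36
```

View pics/w5.png

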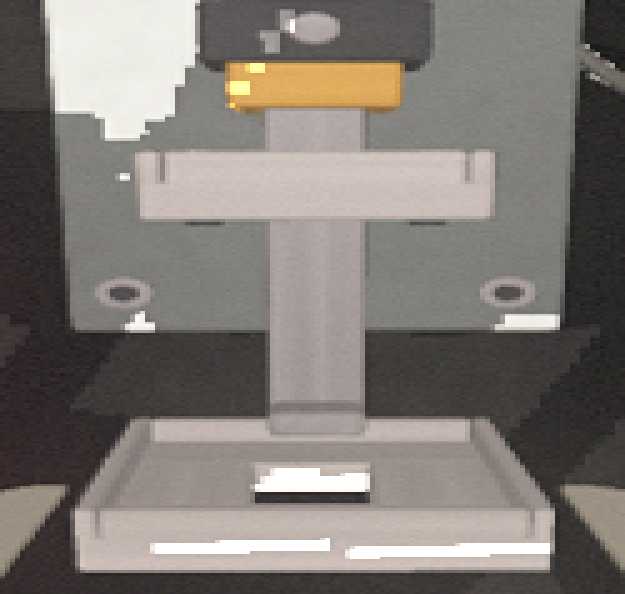

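View pics/s5.png

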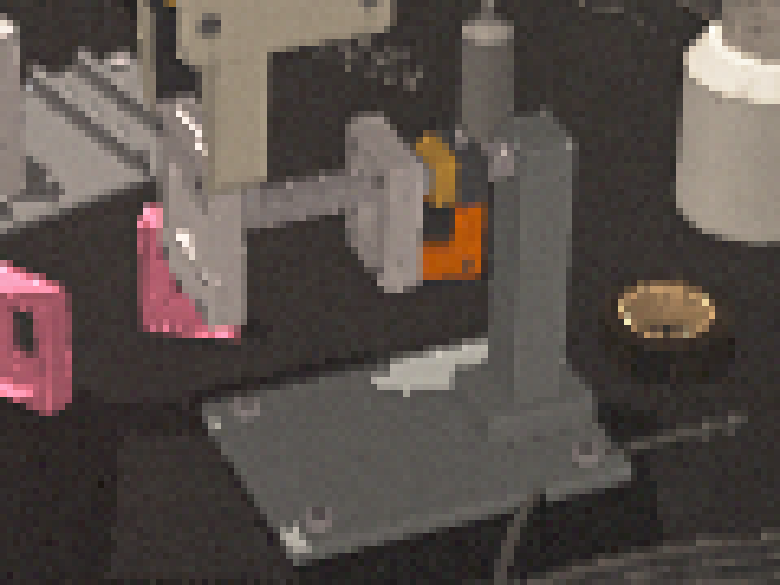

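apply_moves --pt "-0.8 -0.05 0 0 0 0 1" --pt "-1.4 -0.05 0 0 0 0 1" --pt "-2 -0.05 0 0 0 0 1" --pt "-2 -0.05 0 0 0 0 1"

```text
t: 6.67
ee_pos: [0.4878, -0.1496, 0.1184]
orientation: [-0.031, -2.211, 2.211]
contact_force: [0.1, -0.4, -0.3]
finger_gap: 0.0535
```

apply_moves --pt "-0.6 0 0 0 0 0 1" --pt "-1.2 0 0 0 0 0 1" --pt "-1.8 0 0 0 0 0 1" --pt "-1.8 0 0 0 0 0 1"

```text
t: 7.0
ee_pos: [0.5057, -0.1499, 0.1183]
orientation: [-0.03, -2.211, 2.211]
contact_force: [0.4, -0.7, -1.2]
finger_gap: 0.0531
```

```bash
cat >> h.py <<'E'
def look(i):
    for n in ("wrist","scene"):
        c=cap(n);f=c["frame"];np.savez(f"{n}{i}.npz",**c)
        if n=="wrist": cv2.imwrite(f"pics/w{i}.png",cv2.resize(f[60:280,215:340],None,fx=5,fy=2.7,interpolation=cv2.INTER_NEAREST))
        else: cv2.imwrite(f'pics/s{i}.png',cv2.resize(f[180:270,220:340],None,fx=6.5,fy=6.5,interpolation=cv2.INTER_NEAREST))
E
python3 - <<'E'
from h import *
avg(3);look(6)
E
```

```text
avg [ 0.5052 -0.1499  0.1181  0.0798 -0.4952 -1.1472] sd [4.000e-04 0.000e+00 1.000e-04 2.487e-01 2.084e-01 1.965e-01] jaw -91.37
```

View pics/w6.png

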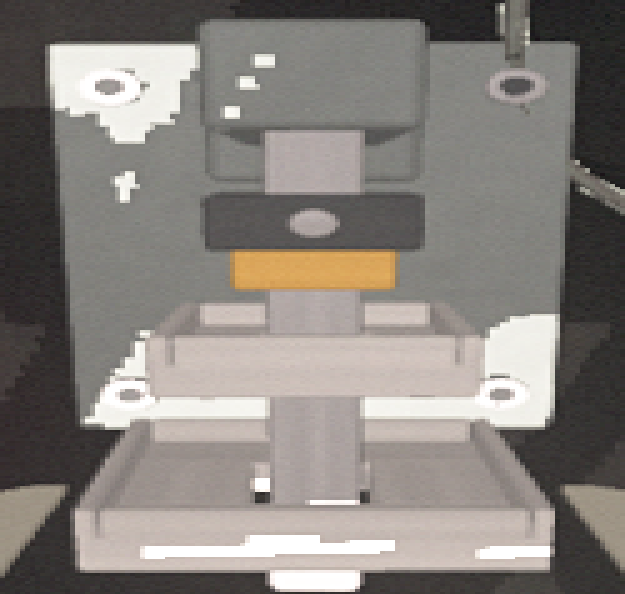

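View pics/s6.png

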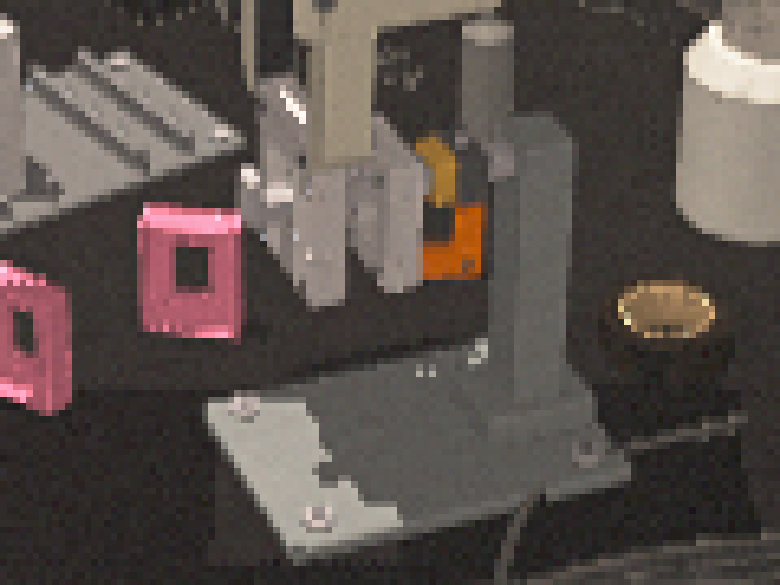

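apply_moves --pt "0 0.5 0 0 0 0 1" --pt "0 1 0 0 0 0 1" --pt "0 1.1 0 0 0 0 1" --pt "0 1.1 0 0 0 0 1"

```text
t: 7.58
ee_pos: [0.504, -0.1497, 0.1063]
orientation: [-0.029, -2.211, 2.209]
contact_force: [0.2, 0.1, -1.0]
finger_gap: 0.0531
```

```bash
python3 -c "
from h import *
avg(4)"
```

```text
avg [ 0.5044 -0.1498  0.1068  0.2192 -0.1684 -0.5396] sd [3.000e-04 1.000e-04 4.000e-04 7.990e-02 3.504e-01 2.966e-01] jaw -91.39
```

Feel for the bar.

apply_moves --pt "0 0.05 0 0 0 0 1" --pt "0 0.1 0 0 0 0 1" --pt "0 0.1 0 0 0 0 1"

```text
t: 8.03
ee_pos: [0.5047, -0.1499, 0.1062]
orientation: [-0.03, -2.211, 2.211]
contact_force: [-0.5, 0.2, -0.2]
finger_gap: 0.053
```

apply_moves --pt "0 0.05 0 0 0 0 1" --pt "0 0.05 0 0 0 0 1" --pt "0 0.05 0 0 0 0 1"

```text
t: 8.28
ee_pos: [0.5048, -0.1499, 0.1058]
orientation: [-0.03, -2.211, 2.211]
contact_force: [-0.2, 0.3, 0.2]
finger_gap: 0.0531
```

apply_moves --pt "0 0.05 0 0 0 0 1" --pt "0 0.05 0 0 0 0 1" --pt "0 0.05 0 0 0 0 1"

```text
t: 8.53
ee_pos: [0.505, -0.15, 0.1057]
orientation: [-0.031, -2.211, 2.211]
contact_force: [-1.0, -0.2, 3.1]
finger_gap: 0.053
```

apply_moves --pt "0 -0.08 0 0 0 0 1" --pt "-0.6 -0.08 0 0 0 0 1" --pt "-1.2 -0.08 0 0 0 0 1" --pt "-1.6 -0.08 0 0 0 0 1" --pt "-1.6 -0.08 0 0 0 0 1"

```text
t: 8.95
ee_pos: [0.5215, -0.1503, 0.1058]
orientation: [-0.03, -2.211, 2.211]
contact_force: [-0.1, 0.4, -1.0]
finger_gap: 0.053
```

```bash
python3 -c "
from h import *
avg(2);look(7)"
```

```text
avg [ 0.5213 -0.1503  0.1058  0.2324  0.3601 -0.4046] sd [2.000e-04 0.000e+00 0.000e+00 3.816e-01 2.560e-02 6.080e-01] jaw -91.37
```

View pics/w7.png

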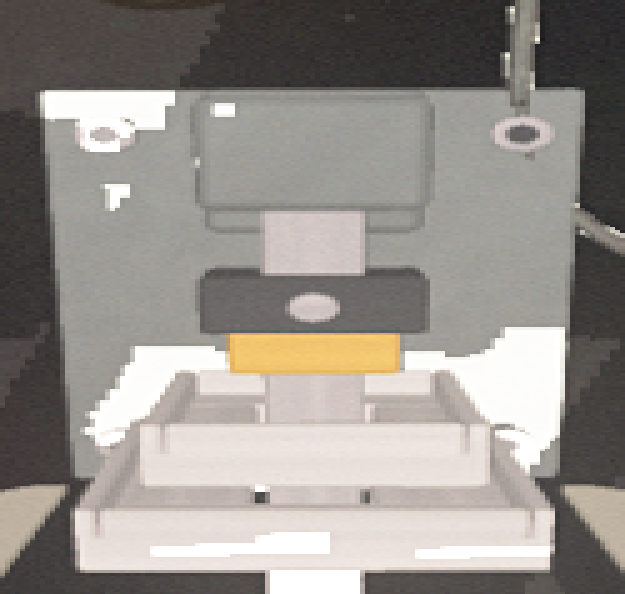

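View pics/s7.png

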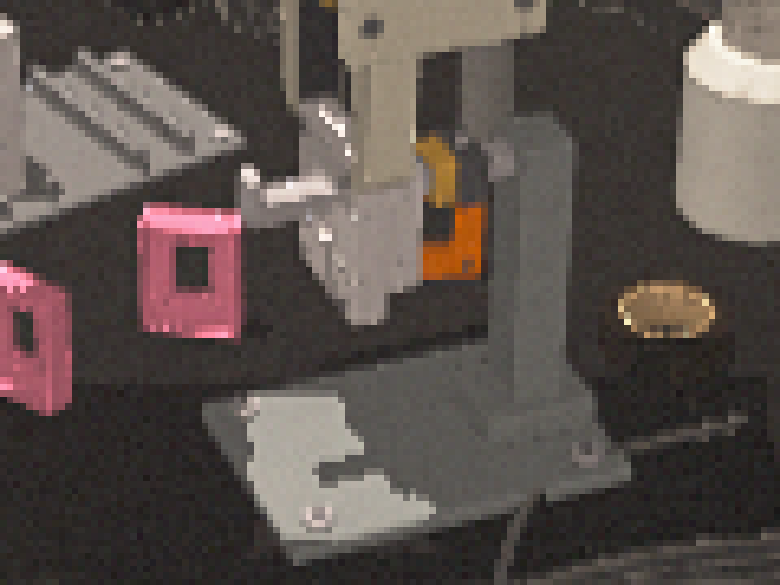

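```bash
python3 - <<'E'
from h import *
c=dict(np.load("wrist7.npz"))
for nm,y,z in (("collar rear top",270,.135),("collar front top",332,.135),("nose front top",373,.134),("small panel front top",486,.142),("small flange rear top",424,.142),("med flange rear top",508,.149),("med front top",570,.149)):
    print(nm,(cast(c,[[277,60+y/2.7-.5]],z)*1000).round(1))
P=pts(c);print(P[186:198,277].round(4)[::3])
E
```

```text
collar rear top [[ 573.4 -153.4  135. ]]
collar front top [[ 560.4 -153.1  135. ]]
nose front top [[ 551.3 -152.8  134. ]]
small panel front top [[ 528.6 -152.3  142. ]]
small flange rear top [[ 542.3 -152.6  142. ]]
med flange rear top [[ 526.5 -152.2  149. ]]
med front top [[ 512.6 -151.9  149. ]]
[[ 0.5583 -0.153   0.1348]
 [ 0.5567 -0.153   0.1355]
 [ 0.5546 -0.1529  0.1336]
 [ 0.5532 -0.1529  0.1351]]
```

apply_moves --pt "-0.4 0 0 0 0 0 1" --pt "-0.7 0 0 0 0 0 1" --pt "-0.9 0 0 0 0 0 1" --pt "-1.1 0 0 0 0 0 1" --pt "-1.1 0 0 0 0 0 1"

```text
t: 9.57
ee_pos: [0.532, -0.1505, 0.106]
orientation: [-0.03, -2.211, 2.211]
contact_force: [0.7, 0.1, -1.0]
finger_gap: 0.0534
```

apply_moves --pt "-0.2 0 0 0 0 0 1" --pt "-0.4 0 0 0 0 0 1" --pt "-0.6 0 0 0 0 0 1" --pt "-0.8 0 0 0 0 0 1" --pt "-0.8 0 0 0 0 0 1"

```text
t: 9.98
ee_pos: [0.54, -0.1508, 0.1061]
orientation: [-0.03, -2.211, 2.211]
contact_force: [1.3, 0.5, -0.4]
finger_gap: 0.0532
```

```bash
python3 -c "
from h import *
avg(2);look(8)
c=dict(np.load('wrist8.npz'))"
```

```text
avg [ 0.5399 -0.1508  0.1061  0.6871 -0.0868 -0.698 ] sd [1.000e-04 0.000e+00 0.000e+00 6.460e-01 5.433e-01 2.583e-01] jaw -91.38
```

View pics/w8.png

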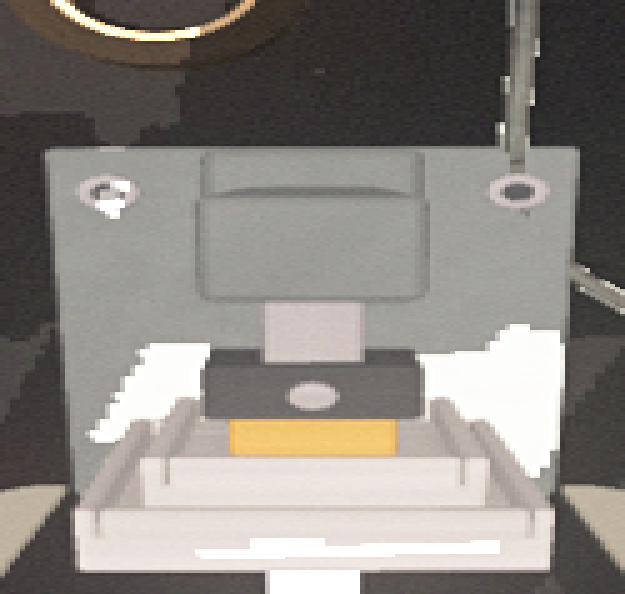

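View pics/s8.png

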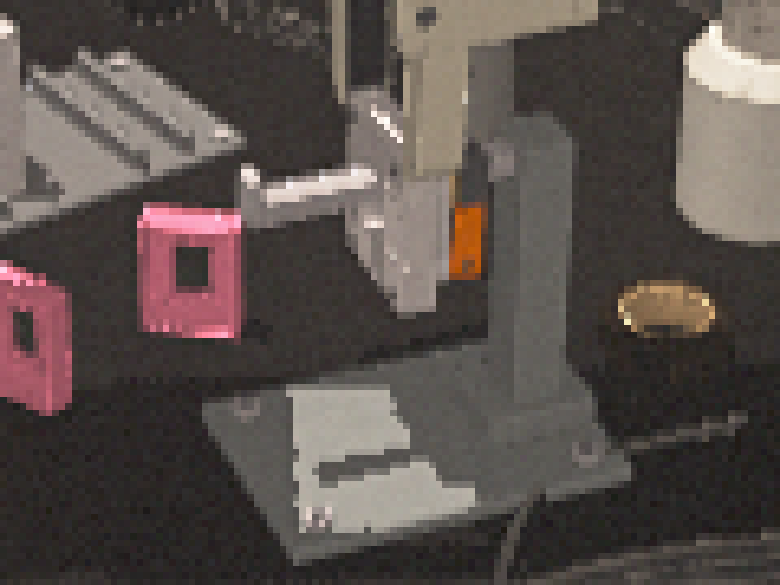

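apply_moves --pt "-0.05 0 0 0 0 0 1" --pt "-0.1 0 0 0 0 0 1" --pt "-0.1 0 0 0 0 0 1"

```text
t: 10.43
ee_pos: [0.5407, -0.1508, 0.1061]
orientation: [-0.03, -2.211, 2.211]
contact_force: [0.4, -0.6, -0.7]
finger_gap: 0.0533
```

apply_moves --pt "-0.05 0 0 0 0 0 1" --pt "-0.1 0 0 0 0 0 1" --pt "-0.1 0 0 0 0 0 1"

```text
t: 10.68
ee_pos: [0.5418, -0.1508, 0.1061]
orientation: [-0.03, -2.211, 2.211]
contact_force: [0.2, 0.5, -1.5]
finger_gap: 0.0533
```

apply_moves --pt "-0.05 0 0 0 0 0 1" --pt "-0.05 0 0 0 0 0 1"

```text
t: 10.85
ee_pos: [0.5423, -0.1508, 0.1061]
orientation: [-0.03, -2.211, 2.211]
contact_force: [-0.3, -0.8, -1.0]
finger_gap: 0.0536
```

apply_moves --pt "-0.05 0 0 0 0 0 1" --pt "-0.05 0 0 0 0 0 1"

```text
t: 11.02
ee_pos: [0.5427, -0.1508, 0.1061]
orientation: [-0.03, -2.211, 2.211]
contact_force: [-0.3, -0.3, -0.1]
finger_gap: 0.0533
```

apply_moves --pt "-0.05 0 0 0 0 0 1" --pt "-0.05 0 0 0 0 0 1"

```text
t: 11.18
ee_pos: [0.5432, -0.1508, 0.1061]
orientation: [-0.03, -2.211, 2.211]
contact_force: [0.3, 0.5, -0.9]
finger_gap: 0.0534
```

apply_moves --pt "-0.04 0 0 0 0 0 1" --pt "-0.04 0 0 0 0 0 1"

```text
t: 11.35
ee_pos: [0.5435, -0.1508, 0.1061]
orientation: [-0.03, -2.211, 2.211]
contact_force: [-0.3, 0.0, -0.6]
finger_gap: 0.0534
```

apply_moves --pt "-0.05 0 0 0 0 0 1" --pt "-0.05 0 0 0 0 0 1"

```text
t: 11.52
ee_pos: [0.5437, -0.1508, 0.106]
orientation: [-0.029, -2.21, 2.21]
contact_force: [-3.9, -0.0, 0.5]
finger_gap: 0.0534
```

apply_moves --pt "-0.05 0 0 0 0 0 1" --pt "-0.05 0 0 0 0 0 1"

```text
t: 11.68
ee_pos: [0.5438, -0.1508, 0.106]
orientation: [-0.028, -2.21, 2.21]
contact_force: [-6.0, -0.2, 2.1]
finger_gap: 0.0535
```

apply_moves --pt "-0.04 0 0 0 0 0 1" --pt "-0.04 0 0 0 0 0 1"

```text
t: 11.85
ee_pos: [0.5438, -0.1508, 0.1059]
orientation: [-0.027, -2.21, 2.209]
contact_force: [-7.7, 0.3, 3.2]
finger_gap: 0.0534
```

apply_moves --pt "0 0 0 0 0 0 1" --pt "0 0 0 0 0 0 1" --pt "0 0 0 0 0 0 1"

```text
t: 12.1
ee_pos: [0.5438, -0.1508, 0.1059]
orientation: [-0.027, -2.21, 2.209]
contact_force: [-7.0, 0.7, 3.2]
finger_gap: 0.0529
```

```bash
python3 -c "
from h import *
avg(2);look(9)"
```

```text
avg [ 0.5438 -0.1508  0.1059 -7.0819  0.1502  2.8745] sd [0.     0.     0.     0.0434 0.521  0.3086] jaw -91.39
```

View pics/w9.png

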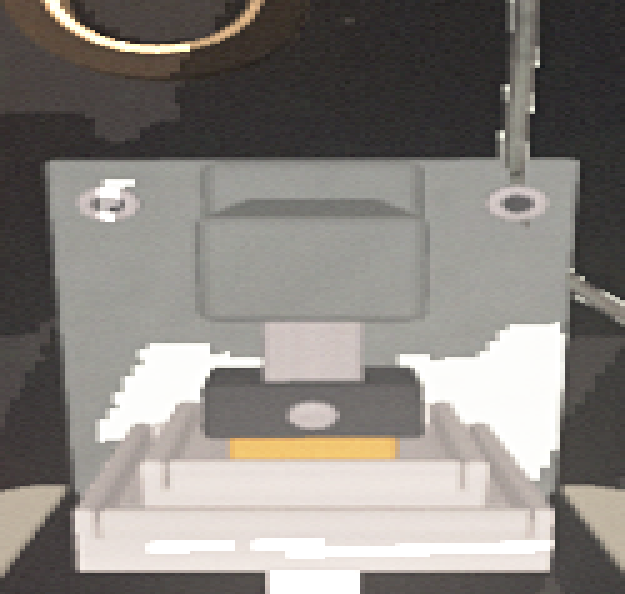

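View pics/s9.png

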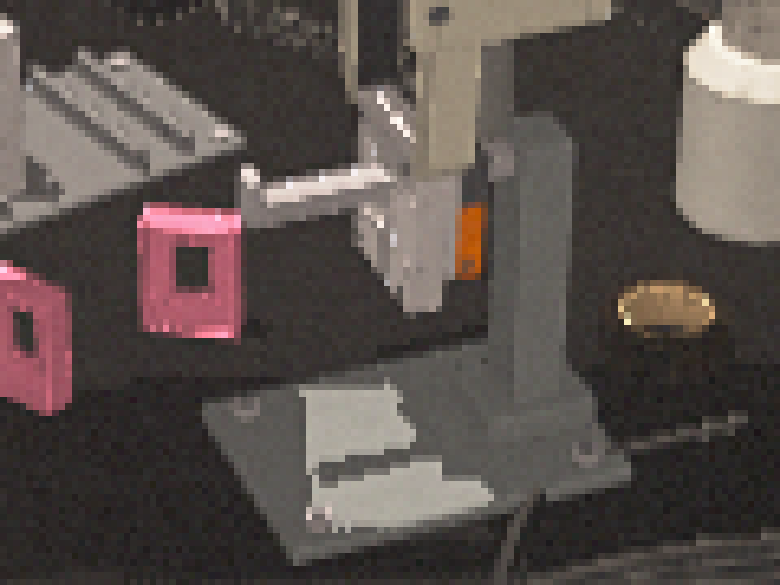

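apply_moves --pt "0.1 0 0 0 0 0 1" --pt "0.1 0 0 0 0 0 1" --pt "0.1 0 0 0 0 0 0.2" --pt "0.1 0 0 0 0 0 -0.3" --pt "0.1 0 0 0 0 0 -0.8"

```text
t: 12.72
ee_pos: [0.5447, -0.1509, 0.1065]
orientation: [-0.032, -2.211, 2.212]
contact_force: [-0.3, 0.2, -0.1]
finger_gap: 0.0622
```

apply_moves --pt "0 0 0 0 0 0 -1" --pt "0 0 0 0 0 0 -1" --pt "0 0 0 0 0 0 -1" --pt "0 0 0 0 0 0 -1" --pt "0 0 0 0 0 0 -1"

```text
t: 13.13
ee_pos: [0.5441, -0.1509, 0.1062]
orientation: [-0.03, -2.211, 2.211]
contact_force: [0.9, -0.1, 0.5]
finger_gap: 0.0919
```

```bash
python3 -c "
from h import *
avg(2);look(10)"
```

```text
avg [ 0.5441 -0.1509  0.1062  0.7975 -0.0289  0.1625] sd [0.     0.     0.     0.0611 0.1079 0.3767] jaw -91.39
```

View pics/w10.png

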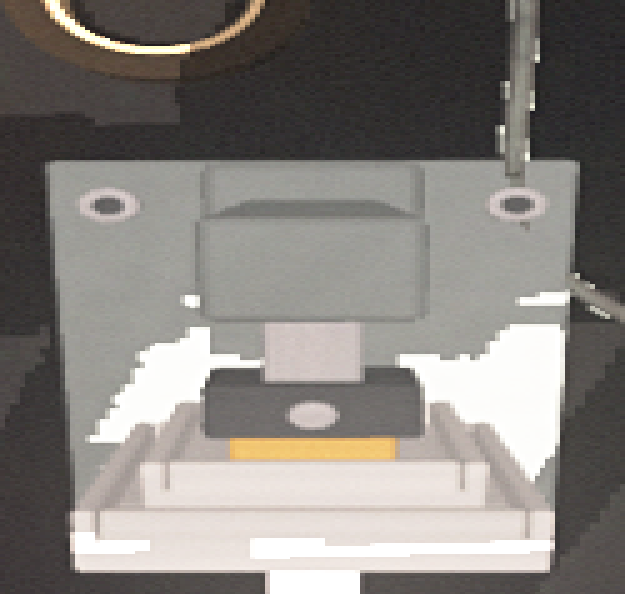

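View pics/s10.png

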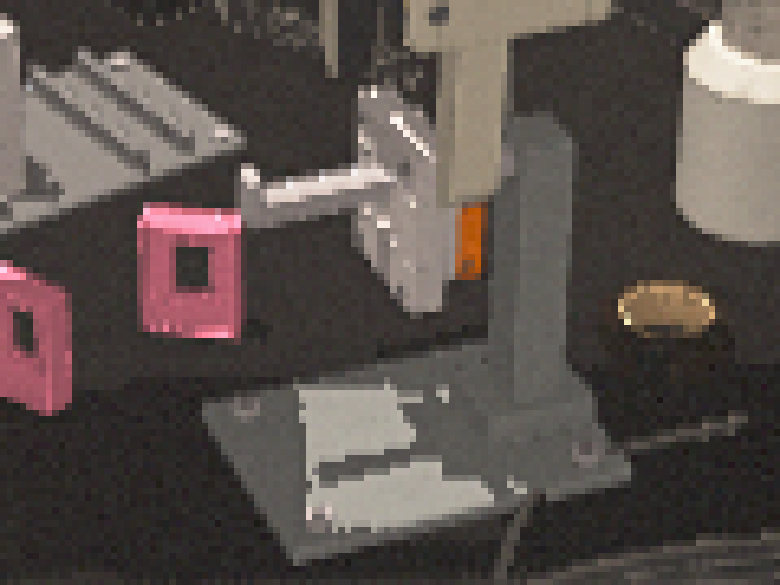

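apply_moves --pt "0 -3 0 0 0 0 -1" --pt "0 -7 0 0 0 0 -1" --pt "0 -10 0 0 0 0 -1" --pt "0 -10 0 0 0 0 -1"

```text
t: 13.67
ee_pos: [0.5473, -0.1522, 0.2145]
orientation: [-0.042, -2.212, 2.221]
contact_force: [0.4, 0.4, 1.6]
finger_gap: 0.0928
```

```bash
python3 -c "
from h import *
rel((.457,.107,.15),-76.8)"
```

```text
pos [ 0.5473 -0.1522  0.2145] jaw -91.39 t 13.67 F [0.39 0.45 1.59] gap 0.0928
shift cm [  9.74   6.21 -25.72] turn [-0.0056 -0.2546 -0.0135]
```

apply_moves --pt "9.7 6 -25.7 0 -0.254 0 -1" --pt "9.7 6 -25.7 0 -0.254 0 -1" --pt "9.7 6 -25.7 0 -0.254 0 -1" --pt "9.7 6 -25.7 0 -0.254 0 -1" --pt "9.7 6 -25.7 0 -0.254 0 -1"

```text
t: 14.08
ee_pos: [0.4757, 0.0426, 0.1609]
orientation: [-0.238, 2.098, -2.099]
contact_force: [-0.1, 1.0, -0.3]
finger_gap: 0.0928
```

```bash
python3 -c "
from h import *
rel((.457,.107,.15),-76.8)"
```

```text
pos [0.4757 0.0426 0.1609] jaw -76.87 t 14.08 F [-0.12  1.04 -0.27] gap 0.0928
shift cm [ 0.36  1.09 -6.69] turn [-0.0008 -0.0012 -0.0034]
```

apply_moves --pt "0.4 1.1 -6.7 0 0 -0.003 -1" --pt "0.4 1.1 -6.7 0 0 -0.003 -1" --pt "0.4 1.1 -6.7 0 0 -0.003 -1" --pt "0.4 1.1 -6.7 0 0 -0.003 -1" --pt "0.4 1.1 -6.7 0 0 -0.003 -1"

```text
t: 14.5
ee_pos: [0.4578, 0.1051, 0.1506]
orientation: [-0.242, 2.098, -2.1]
contact_force: [-0.1, 0.3, 0.3]
finger_gap: 0.0927
```

```bash
python3 -c "
from h import *
c=cap('wrist');cv2.imwrite('pics/w11.png',c['frame']);np.savez('w11.npz',**c)
P=pts(c);Q=P.reshape(-1,3)
s=Q[(Q[:,2]>.08)&(Q[:,2]<.092)&(Q[:,0]>.43)&(Q[:,0]<.485)&(Q[:,1]>.06)&(Q[:,1]<.16)]
r=cv2.minAreaRect((s[:,:2]*1000).astype(np.float32));print(len(s),np.median(s[:,2]).round(4),np.round(r[0],1),np.round(r[1],1),round(r[2],1))
avg(3)
rel((.457,.107,.032),-76.8)
"
```

```text
1147 0.0865 [457.1 106.4] [14.  67.4] 13.0
avg [ 0.4581  0.1045  0.1507  0.0762  0.3839 -0.1388] sd [1.000e-04 1.000e-04 0.000e+00 3.513e-01 1.532e-01 8.803e-01] jaw -76.9
pos [0.458  0.1044 0.1506] jaw -76.94 t 14.7 F [ 0.85  0.16 -0.69] gap 0.0929
shift cm [ 0.04 11.86 -0.28] turn [-0.001  -0.0025 -0.0003]
```

View pics/w11.png

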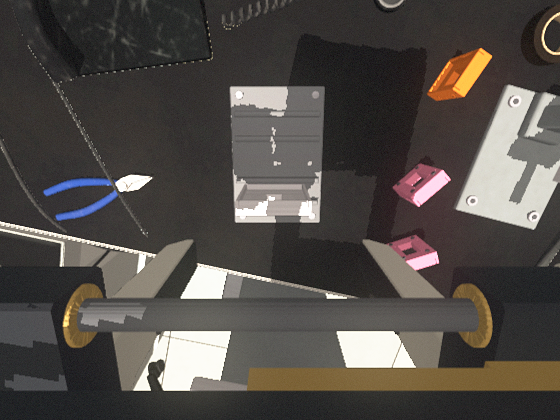

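apply_moves --pt "0 3 -0.3 0 -0.002 0 -1" --pt "0 7 -0.3 0 -0.002 0 -1" --pt "0 10 -0.3 0 -0.002 0 -1" --pt "0 11.9 -0.3 0 -0.002 0 -1" --pt "0 11.9 -0.3 0 -0.002 0 -1"

```text
t: 15.12
ee_pos: [0.4529, 0.107, 0.0266]
orientation: [-0.252, 2.102, -2.104]
contact_force: [-1.3, -0.2, 0.1]
finger_gap: 0.0932
```

```bash
python3 -c "
from h import *
avg(2)
rel((.4573,.1073,.032),-76.8)"
```

```text
avg [ 0.4538  0.1072  0.0279 -0.6678 -0.31    0.513 ] sd [9.000e-04 2.000e-04 1.400e-03 5.978e-01 1.215e-01 3.934e-01] jaw -76.8
pos [0.4566 0.1077 0.0314] jaw -76.79 t 15.22 F [ 0.67 -0.84  1.14] gap 0.093
shift cm [-0.06 -0.06  0.06] turn [-0.0007  0.0002  0.0015]
```

apply_moves --pt "0 0 0 0 0 0 -0.3" --pt "0 0 0 0 0 0 0.2" --pt "0 0 0 0 0 0 0.6" --pt "0 0 0 0 0 0 1" --pt "0 0 0 0 0 0 1" --squeeze 40

```text
t: 15.63
ee_pos: [0.4577, 0.1085, 0.0325]
orientation: [-0.242, 2.097, -2.098]
contact_force: [-0.8, 0.9, 4.0]
finger_gap: 0.0675
```

apply_moves --pt "0 0 0 0 0 0 1" --pt "0 0 0 0 0 0 1" --pt "0 0 0 0 0 0 1" --pt "0 0 0 0 0 0 1"

```text
t: 15.97
ee_pos: [0.4578, 0.1085, 0.0325]
orientation: [-0.242, 2.097, -2.099]
contact_force: [-1.2, -0.1, 6.6]
finger_gap: 0.0674
```

apply_moves --pt "0 -3 0 0 0 0 1" --pt "0 -6 0 0 0 0 1" --pt "0 -9 0 0 0 0 1" --pt "0 -12 0 0 0 0 1" --pt "0 -12 0 0 0 0 1"

```text
t: 16.38
ee_pos: [0.4603, 0.109, 0.1581]
orientation: [-0.234, 2.094, -2.095]
contact_force: [1.0, -0.1, -0.9]
finger_gap: 0.0675
```

```bash
python3 -c "
from h import *
rel((.42,-.147,.15),-91.35)"
```

```text
pos [0.4603 0.109  0.1581] jaw -76.71 t 16.38 F [ 0.95 -0.12 -0.87] gap 0.0675
shift cm [ 9.82  0.76 23.99] turn [-0.0006  0.2556 -0.0095]
```

apply_moves --pt "9.8 0.5 24 0 0.255 0 1" --pt "9.8 0.5 24 0 0.255 0 1" --pt "9.8 0.5 24 0 0.255 0 1" --pt "9.8 0.5 24 0 0.255 0 1" --pt "9.8 0.5 24 0 0.255 0 1"

```text
t: 16.8
ee_pos: [0.4233, -0.0986, 0.1467]
orientation: [-0.024, -2.209, 2.21]
contact_force: [0.3, -0.1, -1.0]
finger_gap: 0.0674
```

```bash
python3 -c "
from h import *
rel((.43,-.1483,.14),-91.35)"
```

```text
pos [ 0.4233 -0.0986  0.1467] jaw -91.28 t 16.8 F [ 0.3  -0.07 -1.05] gap 0.0674
shift cm [-0.78  0.67  4.95] turn [-0.0005  0.0012  0.0005]
```

apply_moves --pt "-0.8 0.7 5 0 0.001 0 1" --pt "-0.8 0.7 5 0 0.001 0 1" --pt "-0.8 0.7 5 0 0.001 0 1" --pt "-0.8 0.7 5 0 0.001 0 1" --pt "-0.8 0.7 5 0 0.001 0 1"

```text
t: 17.22
ee_pos: [0.431, -0.1463, 0.14]
orientation: [-0.025, -2.209, 2.209]
contact_force: [0.0, -1.0, -1.1]
finger_gap: 0.0678
```

```bash
python3 -c "
from h import *
avg(4);rel((.43,-.1483,.1155),-91.35);look(12)"
```

```text
avg [ 0.4313 -0.1461  0.1403 -0.1929 -0.0115 -1.79  ] sd [2.000e-04 1.000e-04 2.000e-04 1.745e-01 6.288e-01 4.088e-01] jaw -91.3
pos [ 0.4315 -0.1463  0.1407] jaw -91.27 t 17.42 F [ 0.37  0.65 -1.82] gap 0.0677
shift cm [0.15 2.52 0.2 ] turn [-0.0007  0.0014 -0.0003]
```

View pics/w12.png

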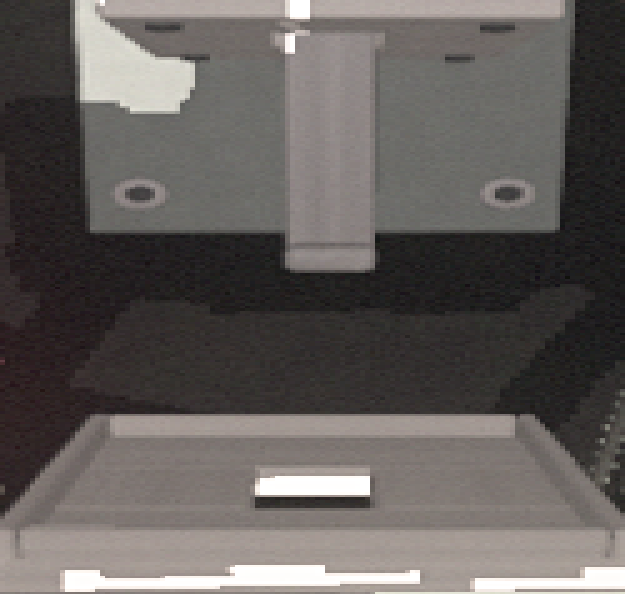

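View pics/s12.png

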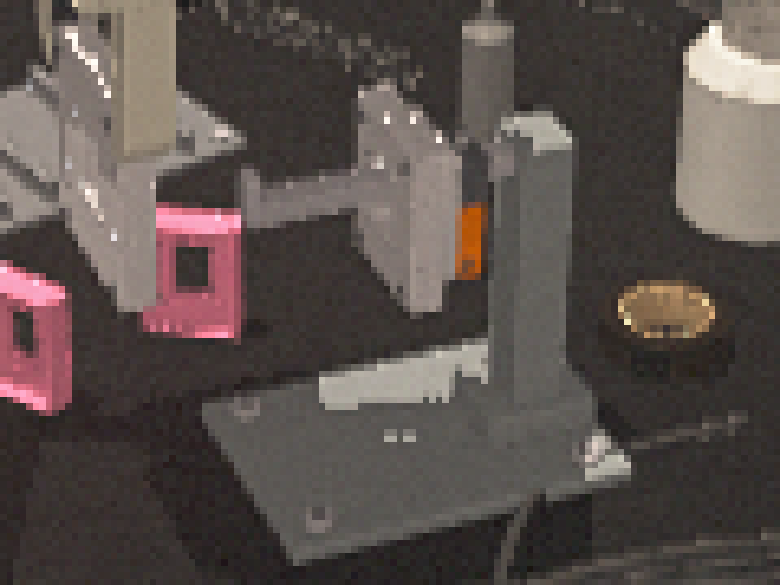

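apply_moves --pt "0 1.2 0.2 0 0.001 0 1" --pt "0 2.45 0.2 0 0.001 0 1" --pt "0 2.45 0.2 0 0.001 0 1" --pt "0 2.45 0.2 0 0.001 0 1"

```text
t: 17.85
ee_pos: [0.4299, -0.1489, 0.1142]
orientation: [-0.025, -2.208, 2.206]
contact_force: [-0.2, 0.9, -1.8]
finger_gap: 0.0676
```

apply_moves --pt "-1.2 0 0 0 0 0 1" --pt "-2.4 0 0 0 0 0 1" --pt "-3.2 0 0 0 0 0 1" --pt "-3.2 0 0 0 0 0 1" --pt "-3.2 0 0 0 0 0 1"

```text
t: 18.27
ee_pos: [0.4631, -0.1502, 0.116]
orientation: [-0.027, -2.208, 2.209]
contact_force: [0.4, 0.3, -0.7]
finger_gap: 0.0675
```

```bash
python3 -c "
from h import *
avg(3);rel((.463,-.149,.1155),-91.35);look(13)"
```

```text
avg [ 0.4629 -0.1502  0.1159  0.3054 -0.2205 -1.0746] sd [2.000e-04 0.000e+00 0.000e+00 4.898e-01 3.908e-01 3.566e-01] jaw -91.43
pos [ 0.4627 -0.1503  0.116 ] jaw -91.45 t 18.42 F [ 0.85  0.18 -1.3 ] gap 0.0675
shift cm [-0.03  0.05 -0.13] turn [-0.0006 -0.0018  0.0004]
```

View pics/w13.png

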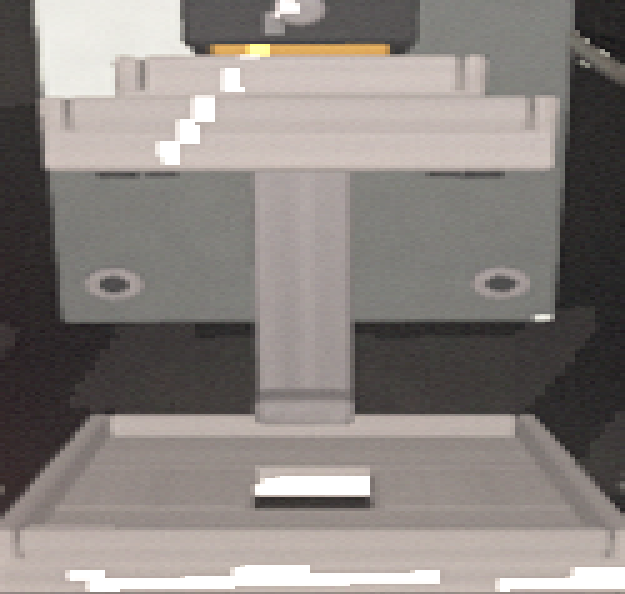

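apply_moves --pt "0 0 -0.13 0 -0.001 0 1" --pt "0 0 -0.13 0 -0.001 0 1" --pt "0 0 -0.13 0 -0.001 0 1"

```text
t: 18.77
ee_pos: [0.4632, -0.1489, 0.1161]
orientation: [-0.027, -2.209, 2.21]
contact_force: [0.8, -0.3, -1.0]
finger_gap: 0.068
```

```bash
python3 -c "
from h import *
avg(2);rel((.463,-.149,.1155),-91.35);look(14)"
```

```text
avg [ 0.4632 -0.1489  0.1161  0.2407  0.0441 -1.4621] sd [0.     0.     0.     0.5399 0.3665 0.4156] jaw -91.38
pos [ 0.4632 -0.149   0.1161] jaw -91.38 t 18.87 F [ 0.89  0.2  -1.45] gap 0.0677
shift cm [0.02 0.06 0.  ] turn [-0.0008 -0.0006 -0.0003]
```

View pics/w14.png

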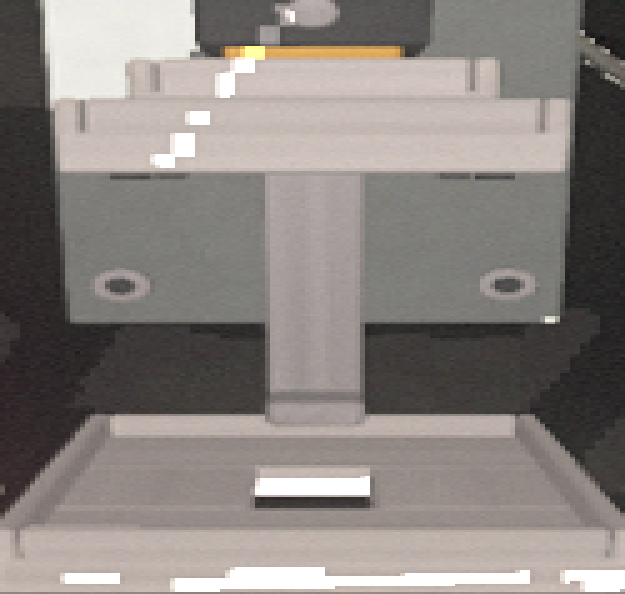

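apply_moves --pt "-0.8 -0.02 0 0 0 0 1" --pt "-1.4 -0.02 0 0 0 0 1" --pt "-2 -0.02 0 0 0 0 1" --pt "-2 -0.02 0 0 0 0 1"

```text
t: 19.3
ee_pos: [0.4845, -0.1495, 0.1163]
orientation: [-0.027, -2.209, 2.211]
contact_force: [0.1, 0.3, -1.5]
finger_gap: 0.0673
```

apply_moves --pt "-0.7 0 0 0 0 0 1" --pt "-1.4 0 0 0 0 0 1" --pt "-2.1 0 0 0 0 0 1" --pt "-2.1 0 0 0 0 0 1"

```text
t: 19.63
ee_pos: [0.5055, -0.15, 0.1163]
orientation: [-0.027, -2.209, 2.211]
contact_force: [0.0, 0.2, -1.7]
finger_gap: 0.068
```

```bash
python3 -c "
from h import *
avg(2);look(15)"
```

```text
avg [ 0.5052 -0.15    0.1163  0.4544 -0.2594 -1.678 ] sd [3.000e-04 0.000e+00 1.000e-04 4.330e-01 4.429e-01 1.790e-02] jaw -91.37
```

View pics/w15.png

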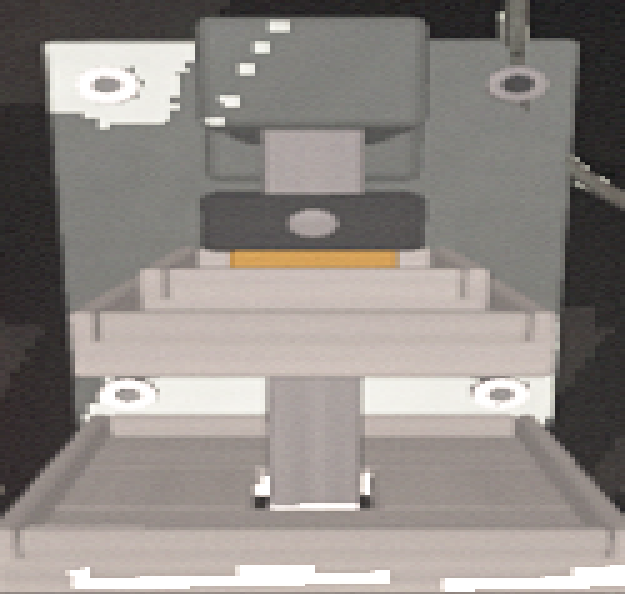

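View pics/s15.png

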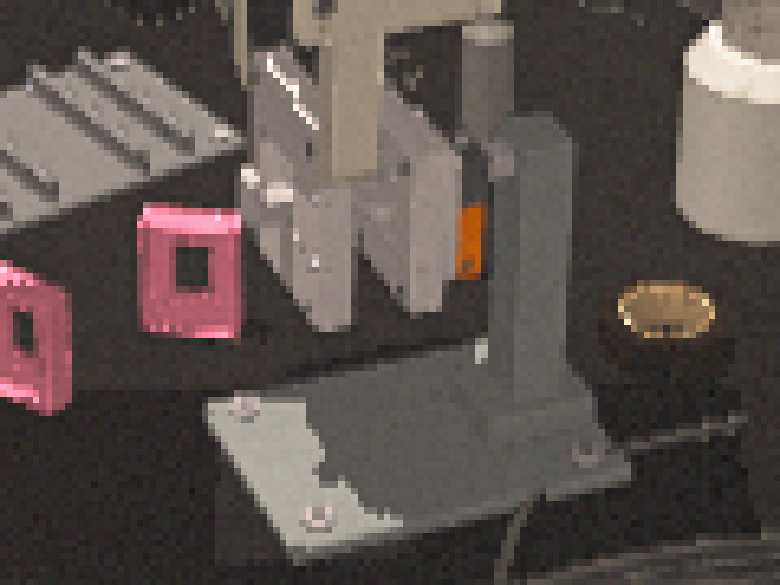

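apply_moves --pt "0 0.5 0 0 0 0 1" --pt "0 1 0 0 0 0 1" --pt "0 1.2 0 0 0 0 1" --pt "0 1.2 0 0 0 0 1"

```text
t: 20.17
ee_pos: [0.5033, -0.1497, 0.1031]
orientation: [-0.025, -2.208, 2.209]
contact_force: [-0.8, -0.7, -1.5]
finger_gap: 0.0677
```

apply_moves --pt "0 0.05 0 0 0 0 1" --pt "0 0.05 0 0 0 0 1" --pt "0 0.05 0 0 0 0 1"

```text
t: 20.42
ee_pos: [0.5043, -0.1501, 0.1039]
orientation: [-0.027, -2.208, 2.21]
contact_force: [0.0, -0.3, -1.9]
finger_gap: 0.0675
```

apply_moves --pt "0 0.05 0 0 0 0 1" --pt "0 0.05 0 0 0 0 1" --pt "0 0.05 0 0 0 0 1"

```text
t: 20.67
ee_pos: [0.5042, -0.15, 0.1033]
orientation: [-0.027, -2.208, 2.21]
contact_force: [0.3, 0.4, -1.6]
finger_gap: 0.0674
```

apply_moves --pt "0 0.05 0 0 0 0 1" --pt "0 0.05 0 0 0 0 1" --pt "0 0.05 0 0 0 0 1"

```text
t: 20.92
ee_pos: [0.5042, -0.15, 0.1027]
orientation: [-0.027, -2.209, 2.21]
contact_force: [0.4, -0.6, -1.3]
finger_gap: 0.0677
```

apply_moves --pt "0 0.04 0 0 0 0 1" --pt "0 0.04 0 0 0 0 1" --pt "0 0.04 0 0 0 0 1"

```text
t: 21.17
ee_pos: [0.5043, -0.15, 0.1025]
orientation: [-0.027, -2.209, 2.21]
contact_force: [-0.1, -0.0, -0.7]
finger_gap: 0.0678
```

apply_moves --pt "0 0.04 0 0 0 0 1" --pt "0 0.04 0 0 0 0 1" --pt "0 0.04 0 0 0 0 1"

```text
t: 21.42
ee_pos: [0.5044, -0.15, 0.1025]
orientation: [-0.027, -2.209, 2.211]
contact_force: [-1.2, 1.1, 4.3]
finger_gap: 0.0676
```

apply_moves --pt "0 0.04 0 0 0 0 1" --pt "0 0.04 0 0 0 0 1" --pt "0 0.04 0 0 0 0 1"

```text
t: 21.67
ee_pos: [0.5046, -0.15, 0.1025]
orientation: [-0.028, -2.209, 2.211]
contact_force: [-2.7, 2.0, 8.9]
finger_gap: 0.0676
```

apply_moves --pt "0 -0.1 0 0 0 0 1" --pt "-0.6 -0.1 0 0 0 0 1" --pt "-1.2 -0.1 0 0 0 0 1" --pt "-1.4 -0.1 0 0 0 0 1" --pt "-1.4 -0.1 0 0 0 0 1"

```text
t: 22.08
ee_pos: [0.5191, -0.1504, 0.1025]
orientation: [-0.027, -2.209, 2.211]
contact_force: [1.3, 0.3, 1.2]
finger_gap: 0.0676
```

```bash
python3 - <<'E'
from h import *
avg(2);look(16)
c=dict(np.load("wrist16.npz"));g=cv2.cvtColor(c["frame"],cv2.COLOR_BGR2GRAY)
print(g[190:275,250])
E
```

```text
avg [ 0.519  -0.1504  0.1025  1.2114  0.0898  1.0626] sd [1.000e-04 0.000e+00 0.000e+00 7.960e-02 2.183e-01 1.502e-01] jaw -91.37
[228 225 227 222 224 227 228 227 229 230 227 227 225 224 226 207 198 215
 221 222 222 222 225 226 224 222 223 220 222 223 227 226 225 225 227 228
 230 229 231 229 225 197 179 177 171 172 175 175 174 172 172 175 173 175
 177 175 176 185 186 180 177 179 174 177 174 188 212 222 224 222 222 223
 223 221 220 220 221 222 225 227 224 218 255 255 255]
```

View pics/w16.png

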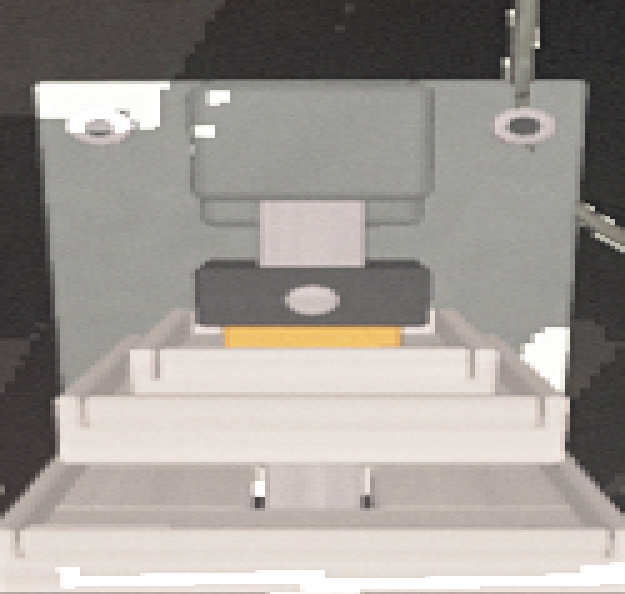

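View pics/s16.png

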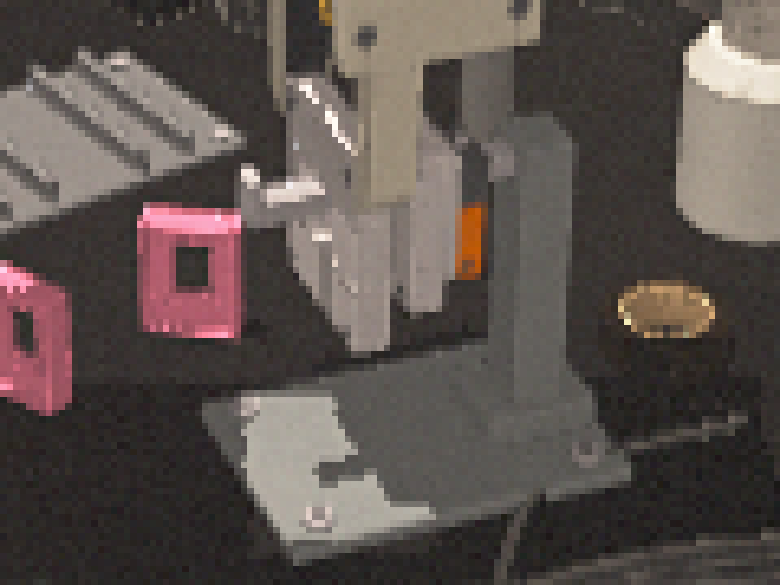

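```bash
python3 - <<'E'
from h import *
c=dict(np.load("wrist16.npz"))
print(cast(c,[[250,231],[250,205.7]],.149)*1000, cast(c,[[250,255.3]],.156)*1000)
E
```

```text
[[ 535.68609905 -138.14774522  149.        ]
 [ 549.63995541 -138.8123563   149.        ]] [[ 524.75665142 -138.20436274  156.        ]]
```

apply_moves --pt "0 -0.06 0 0 0 0 1" --pt "-0.4 -0.06 0 0 0 0 1" --pt "-0.7 -0.06 0 0 0 0 1" --pt "-1 -0.06 0 0 0 0 1" --pt "-1 -0.06 0 0 0 0 1"

```text
t: 22.7
ee_pos: [0.5286, -0.1505, 0.103]
orientation: [-0.027, -2.209, 2.21]
contact_force: [-0.9, 0.8, -2.1]
finger_gap: 0.0676
```

apply_moves --pt "-0.1 0 0 0 0 0 1" --pt "-0.2 0 0 0 0 0 1" --pt "-0.3 0 0 0 0 0 1" --pt "-0.4 0 0 0 0 0 1" --pt "-0.4 0 0 0 0 0 1"

```text
t: 23.12
ee_pos: [0.5323, -0.1507, 0.1032]
orientation: [-0.027, -2.209, 2.21]
contact_force: [0.1, 0.3, -1.1]
finger_gap: 0.0676
```

```bash
python3 - <<'E'
from h import *
avg(2);look(17)
E
```

```text
avg [ 0.5323 -0.1507  0.1032  0.7632  0.3318 -1.2419] sd [0.000e+00 0.000e+00 0.000e+00 6.163e-01 1.000e-04 1.432e-01] jaw -91.39
```

View pics/w17.png

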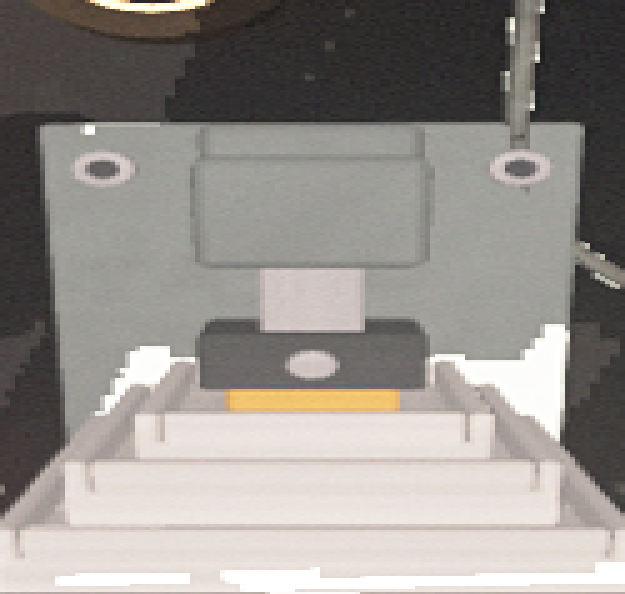

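Nesting has begun, with the plates centred. I'll creep in.

apply_moves --pt "-0.05 0 0 0 0 0 1" --pt "-0.1 0 0 0 0 0 1" --pt "-0.15 0 0 0 0 0 1" --pt "-0.15 0 0 0 0 0 1"

```text
t: 23.65
ee_pos: [0.5338, -0.1507, 0.1032]
orientation: [-0.027, -2.209, 2.21]
contact_force: [-0.1, 0.3, -1.0]
finger_gap: 0.0676
```

apply_moves --pt "-0.05 0 0 0 0 0 1" --pt "-0.1 0 0 0 0 0 1" --pt "-0.1 0 0 0 0 0 1"

```text
t: 23.9
ee_pos: [0.5348, -0.1507, 0.1032]
orientation: [-0.027, -2.209, 2.21]
contact_force: [0.0, -0.7, -2.1]
finger_gap: 0.0677
```

apply_moves --pt "-0.05 0 0 0 0 0 1" --pt "-0.05 0 0 0 0 0 1"

```text
t: 24.07
ee_pos: [0.5351, -0.1507, 0.1031]
orientation: [-0.027, -2.208, 2.21]
contact_force: [-0.6, -0.5, -1.0]
finger_gap: 0.0678
```

apply_moves --pt "-0.05 0 0 0 0 0 1" --pt "-0.05 0 0 0 0 0 1"

```text
t: 24.23
ee_pos: [0.5353, -0.1507, 0.1031]
orientation: [-0.026, -2.208, 2.21]
contact_force: [-3.9, -0.5, 0.2]
finger_gap: 0.0679
```

apply_moves --pt "-0.05 0 0 0 0 0 1" --pt "-0.05 0 0 0 0 0 1"

```text
t: 24.4
ee_pos: [0.5353, -0.1507, 0.103]
orientation: [-0.025, -2.208, 2.209]
contact_force: [-5.0, 0.4, 2.2]
finger_gap: 0.0682
```

apply_moves --pt "-0.05 0 0 0 0 0 1" --pt "-0.05 0 0 0 0 0 1"

```text
t: 24.57
ee_pos: [0.5353, -0.1507, 0.1029]
orientation: [-0.024, -2.207, 2.208]
contact_force: [-8.1, 0.7, 3.2]
finger_gap: 0.0677
```

```bash
python3 - <<'E'
from h import *
avg(2);look(18)
E
```

```text
avg [ 0.5353 -0.1507  0.1029 -8.2531  0.3405  3.3229] sd [0.     0.     0.     0.1215 0.3161 0.1274] jaw -91.39
```

View pics/w18.png

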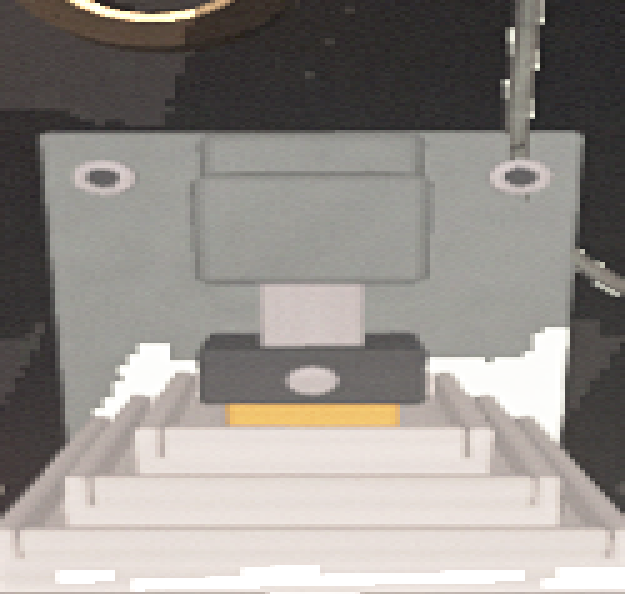

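View pics/s18.png

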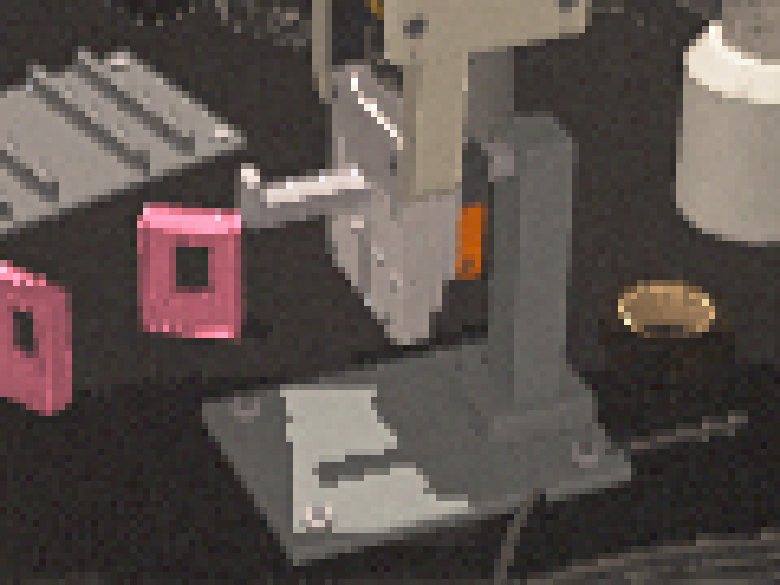

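apply_moves --pt "0 0 0 0 0 0 1" --pt "0 0 0 0 0 0 1" --pt "0 0 0 0 0 0 1"

```text
t: 25.02
ee_pos: [0.5353, -0.1507, 0.1029]
orientation: [-0.024, -2.207, 2.208]
contact_force: [-7.4, 0.8, 2.9]
finger_gap: 0.0676
```

apply_moves --pt "0.1 0 0 0 0 0 1" --pt "0.1 0 0 0 0 0 1" --pt "0.1 0 0 0 0 0 0.2" --pt "0.1 0 0 0 0 0 -0.3" --pt "0.1 0 0 0 0 0 -0.8"

```text
t: 25.43
ee_pos: [0.5361, -0.1508, 0.1033]
orientation: [-0.028, -2.209, 2.211]
contact_force: [0.4, 0.1, -0.3]
finger_gap: 0.0711
```

apply_moves --pt "0 0 0 0 0 0 -1" --pt "0 0 0 0 0 0 -1" --pt "0 0 0 0 0 0 -1" --pt "0 0 0 0 0 0 -1" --pt "0 0 0 0 0 0 -1"

```text
t: 25.85
ee_pos: [0.536, -0.1508, 0.1033]
orientation: [-0.027, -2.209, 2.211]
contact_force: [0.7, 0.0, -0.2]
finger_gap: 0.0927
```

```bash
python3 - <<'E'
from h import *
avg(2);look(19)
E
```

```text
avg [ 0.5359 -0.1508  0.1033  0.5656 -0.0725 -0.4542] sd [0.     0.     0.     0.1546 0.1132 0.2578] jaw -91.38
```

View pics/w19.png

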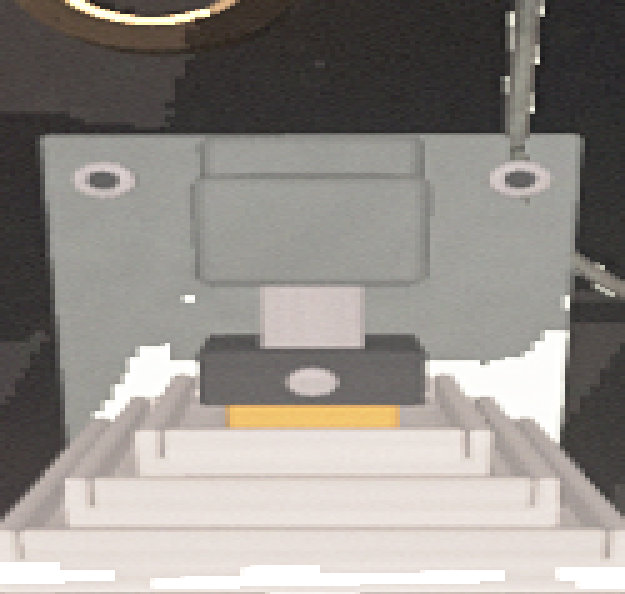

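View pics/s19.png

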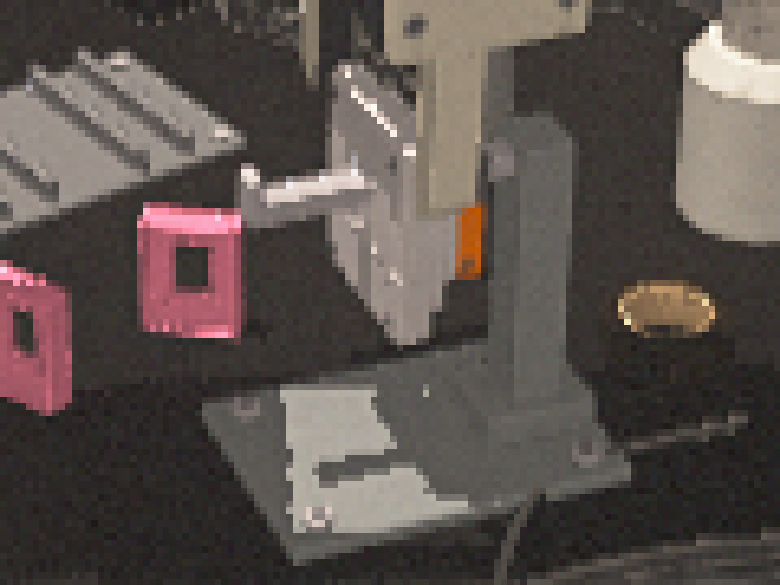

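apply_moves --pt "0 -3 0 0 0 0 -1" --pt "0 -6 0 0 0 0 -1" --pt "0 -9 0 0 0 0 -1" --pt "0 -12 0 0 0 0 -1" --pt "0 -12 0 0 0 0 -1"

```text
t: 26.47
ee_pos: [0.5389, -0.1518, 0.231]
orientation: [-0.038, -2.209, 2.219]
contact_force: [0.8, -1.1, 0.4]
finger_gap: 0.0928
```

apply_moves --pt "0 0 0 0 0 0 -1" --pt "0 0 0 0 0 0 -1" --pt "0 0 0 0 0 0 -1" --pt "0 0 0 0 0 0 -1"

```text
t: 26.8
ee_pos: [0.5348, -0.1503, 0.2213]
orientation: [-0.024, -2.208, 2.208]
contact_force: [0.1, -0.3, 0.4]
finger_gap: 0.0931
```

```bash
python3 - <<'E'
from h import *
avg(1);look(20)
c=dict(np.load("wrist20.npz"));f=c["frame"]
cv2.imwrite("pics/w20b.png",cv2.resize(f[130:290,215:340],None,fx=5,fy=3.6,interpolation=cv2.INTER_NEAREST))
g=cv2.cvtColor(f,cv2.COLOR_BGR2GRAY)
E
```

```text
avg [ 0.5348 -0.1503  0.2213  0.0568 -0.3018  0.4015] sd [0. 0. 0. 0. 0. 0.] jaw -91.39
```

View pics/w20b.png

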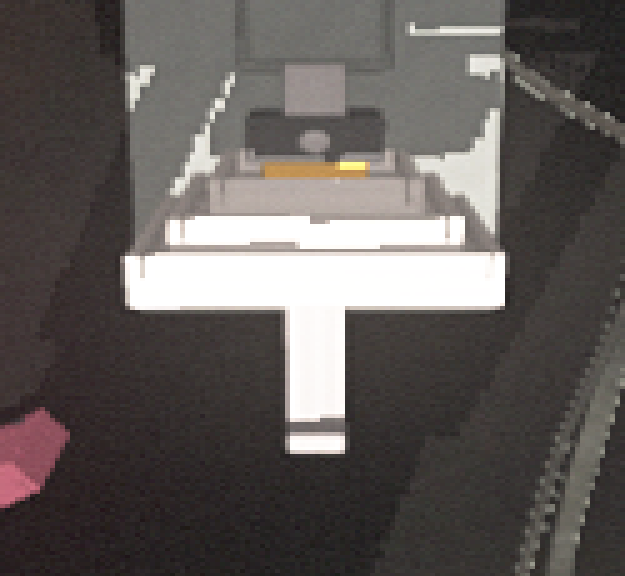

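View pics/s20.png

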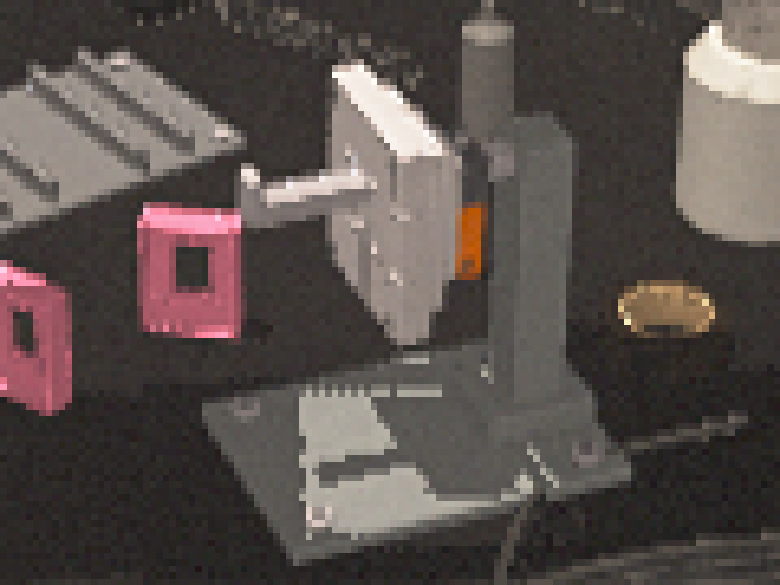

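```bash
python3 - <<'E'
from h import *
c=dict(np.load("wrist20.npz"))
for nm,y,z in (("large front",308,.156),("large rear",252,.156),("med rear",215,.149),("small rear",178,.142),("collar rear",110,.135),("lip end",453,.14)):
    print(nm,(cast(c,[[277,130+y/3.6-.5]],z)*1000).round(1))
s=dict(np.load("scene20.npz"));cv2.imwrite("pics/scene20.png",s["frame"])
E
```

```text
large front [[ 526.9 -152.   156. ]]
large rear [[ 541.3 -152.3  156. ]]
med rear [[ 549.1 -152.5  149. ]]
small rear [[ 557.3 -152.7  142. ]]
collar rear [[ 573.7 -153.1  135. ]]
lip end [[ 480.6 -150.8  140. ]]
```

View pics/scene20.png

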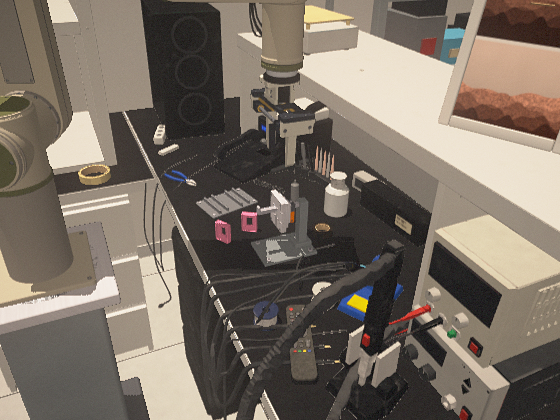

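Spacings are 7.8 mm and 8.2 mm against 8 mm nominal. The collar is at 573.7 mm against 573.4 mm at the start, so it hasn't shifted. The gripper is clear, so I'm handing in.

```bash
python3 -c "
from h import *
print(bot.hand_in())"
```

```text
the job is handed in; nothing more can be done
None
```

I hung both plates on the hook, the medium one first and then the large one, and handed the job in after about 27 s of the 72 s allowed. The hand-in gave no verdict.

- **Presses:** The medium plate was pressed home at 7 to 8 N and the large plate at about 8 N, measured at the wrist. Each press was held for a few tenths of a second before I let go. The force between the small plate and the stop was not measured directly. The highest push read at the wrist along the bar was 8.3 N.
- **Nesting:** In the last wrist image the large plate sits 7.8 mm in front of the medium one, and the medium 8.2 mm in front of the small one (8 mm nominal). The small plate sits at the brass nose, and all three look upright and centred on the bar.
- **Collar:** It measured 573.7 mm at the end against 573.4 mm before, which is within the measuring error.
- **Everything else:** The arm touched none of the other objects, and the gripper was open and clear above the plates at hand-in.

One thing disagreed: the wrist camera read about 2 mm off sideways compared with the arm's own position. I lined the plates up by their position relative to the bar in the same image instead.

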